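# Stack the rivet tins in the cradle marked green

## Robot

A 6-joint arm with a two-finger parallel gripper is mounted at the origin on the work surface. World frame = base frame: x ahead of the robot, y to its left, z up, the work surface at z = 0. Lengths are in m, angles in rad, forces in N, time in s.
With the tool pointing down it reaches from about 0.425 to 0.95 m from the base axis. Payload 3.5 kg.
Tool frame: the origin (TCP) lies on the centre line of the jaws, within the pads' length; the fingertips stand 25 mm ahead of it and the grasp point (between the pads) lies 6 mm ahead of it (ctrl.finger_overhang is the distance from the TCP to the fingertips, in m); z points along the fingers, y is the line along which they close (so a half turn about z gives the same grasp; the last joint's range is limited). The gripper opens to 85 mm and grips with 20 to 120 N. Pads are 22 mm wide; open, the fingers measure 114 mm over their backs; the gripper's body (76 mm by 85 mm) begins 54 mm behind the grasp point. The pads swing forward as they close: fully open they stand 13 mm farther back than shut.
Start: joints at [1.062, 0.286, 1.577, -0, 1.279, -0.15], TCP at [0.237, 0.632, 0.233] pointing down, gripper open.
Joint ranges: [-2.77, 2.77], [-0.9, 2.22], [0.21, 2.48], [-1.53, 4.67], [0.24, 2.81], [-2.84, 2.84]. Speed limits (rad/s): [2.79, 2.79, 3.14, 3.14, 3.14, 3.14].

## Interface

Orientations are given as a unit quaternion [x, y, z, w].
In Python, from plant import get_state, imaging, job, ctrl gives the robot as it stands.
- The arm moves only by the tool jog_arm, never from a script. Its argument "increments" is a list of rows, each an object of numbers: "dx", "dy", "dz": the shift along the world's x, y, z each as a share of 12 cm, from -1 to 1; "ax", "ay", "az": the turn, a rotation vector about the world's x, y, z each as a share of pi/2 rad, from -1 to 1; "gripper": the gripper command: -1 is shut, 1 is fully open, values between are in proportion. A call has 1 to 10 rows; each row is the pose to reach, as a shift and turn from the pose commanded when the call began; what a row does not reach only later rows make up. A row lasts 1/10 s, in which the tool goes at most 50 mm and 8.59 degrees, less where a joint would pass 70% of its speed; a pose out of reach is approached as far as the arm can. A call with a number of a shift or a turn outside -1 to 1 is refused whole. A call with a gripper value outside its range is refused whole. The fingers move at their own pace and stop on an object; "force" is the grip in N (left out, the last holds). Time passes only in rows, so rows that repeat a pose let the fingers close. It gives the time, the measured TCP pose, the force, the opening and the grip force at its end, in the units of the state.
- get_state(): the state, without advancing time (a new reading comes with each control period).
- imaging.read_camera(name): name is "scene" or "top" or "wrist"; returns a dict with "frame" (420x560x3 uint8, blue, green, red), "depth" (420x560 float32, m along the optical axis (not along the pixel's ray), 0 where there is no reading), "camera_matrix" (3x3 intrinsics, pixels), "dist" ([k1, k2, p1, p2, k3] as OpenCV has them; the pictures are not rectified), "extrinsics" (4x4, takes a point from camera to world coordinates); the wrist camera has in their place "mount" (4x4, takes a point from camera to tool coordinates, whose origin is the TCP and whose axes are the flange's). Camera axes: x right, y up, looking along -z (the intrinsics and any distortion apply to the point x, -y, -z); pixel columns grow to the right and rows downward; lengths in m; the calibration is good to about 2 mm. A picture is of the moment at which its call begins: read the wrist's pose just before it.
- job.sign_off(): hands the job in; it is judged then, once.
The state is a dict: "time": time; "qpos": joint angles; "dq": joint speeds; "joint_efforts": joint torques, N m; "eef_pos": TCP position; "tcp_rot": TCP orientation; "contact_force": force on the tool from outside, world axes, zero at the start; "wrist_torque": the same for the moment, N m; "opening": opening from 0.0 (shut) to 1.0 (fully open); "finger_force": force on a finger pad.
Only numpy, scipy, OpenCV 4.12 (cv2) and the standard library are available. Lean on these libraries where they do the work, as an engineer would, in place of code of your own. Each camera call takes 0.05 s, during which the arm holds its last target. There are 200 camera calls.

## Task

Stack all the loose tins, lying on their sides, as a pyramid in the cradle that the green marker stands in: move the green marker out to the white pad, fill the cradle's three grooves, then saddle the other tins into the gaps of the row below, all lined up with the cradle. Only when the whole stack stands and the marker is on the pad, push the ready lever fully over, away from the robot. Leave the red marker where it stands, and do not shift or knock over the small white-lidded jar.

Things in the scene. Friction and masses are not known exactly. Their poses are not given: they have to be found in the camera images.
- cradle_left: Fixed plywood cradle on the robot's left (+y), 100 x 216 mm, 10 mm thick. Four dark slats (60 mm along its x, 16 mm wide, 12 mm high above the plate) part it into three grooves side by side along its y, 66 mm apart; in each lies one tin, its axis along the cradle's x. Origin: centre of the underside, z up. Place and yaw (up to 0.25 rad) vary.
- cradle_right: The same cradle on the robot's right (-y). In either cradle, the centres of stacked tins lie 38 mm above the underside (bottom row, y = -66, 0, 66 mm), 83 mm (second row, saddled in the gaps at y = -33, 33 mm) and 128.5 mm (top, y = 0), all at x = 0.
- ready_lever_base: Grey fixed block (70 x 50 x 25 mm) of the ready lever, between the cradles. Origin: centre of the underside; the lever swings in its x-z plane about an axis 22 mm above the underside, from leaning to its -x (towards the robot) over to +x. Yaw up to 0.3 rad.
- ready_lever (a joint): Angle of the lever, 0 (leaning towards the robot) to 1.0 rad (fully over, away from the robot). Light (under 1 N at the ball); it stays where it is left.
- ready_lever_tip (a point): Centre of the orange ball (26 mm) at the end of the lever's 80 mm steel rod, about 92 mm above the table at either end of the swing.
- marker_pad: Flat white plastic pad, fixed, 140 x 140 mm, 4 mm thick; the parking place of the green marker. Origin: centre of the underside; x and y along its sides.
- marker_green_center (a point): Green painted block 36 x 36 x 64 mm (70 g), standing at the start in the middle groove of one cradle: the cradle to be filled. Point at its centre; z is its long axis, x and y square to its sides.
- marker_red_center (a point): Red block of the same size, standing in the middle groove of the other cradle, which is to be kept as it is. Point at its centre.
- glue_jar: Amber jar with a white lid, 52 mm across, 60 mm tall, on the table before the lever: a bystander. Origin: centre of the underside.
- tin1_center (a point): Closed round tin lying on its side, 56 mm in diameter, 68 mm long, steel with a blue band and a yellow rim, 0.18 to 0.35 kg; it rolls if pushed across its axis. Point at its centre; x is the tin's axis (flat ends at +-34 mm). None if this tin is not there.
- tin2_center (a point): A tin like tin1, or None.
- tin3_center (a point): A tin like tin1, or None.
- tin4_center (a point): A tin like tin1, or None.
- tin5_center (a point): A tin like tin1, or None.
- tin6_center (a point): A tin like tin1, or None.
Not all that is in view belongs to the job. Leave any pink or turquoise look-alike of the part that bears tin1_center alone.

How it is judged:
By the outcome, as a careful person would: the job done as asked, in the order asked, and still so for the second after the job is handed in, with the robot touching nothing.
Of tin1, tin2, tin3, tin4, tin5, tin6 only 4 to 6 are there at a start; the rules pass over those that are not, and their reading is None.
At some moment in a run one of marker_green may be knocked a few centimetres aside while the robot is not near it.
Once in a run the grip may slacken for a moment while it holds something.
It also fails if it takes over 210 s, if anything falls off the work surface, if the arm or the gripper's body presses on something with over 40 N, if the wrist force passes 120 N, or if a joint passes its speed limit or range.

## Working session

There is one attempt and no reset: what is moved stays moved. The work goes in short steps, Python scripts to look and compute and a tool call to move; the robot and the scene stay as the last step left them, time stands still between calls to the robot, and variables do not carry over. Pictures are saved under pics/ and viewed, at most 14 in all, crops included, and the job is handed in when it is done.

Besides the shell and the picture viewer there is one more tool, called after "Call:" as name(argument=value, ...), one argument or row to a line, values as JSON. jog_arm: Moves the arm, as the interface text tells. Shift numbers are shares of 12 cm and turn numbers shares of pi/2 rad, none past 1 either way. Its arguments: {"type":"object","properties":{"increments":{"type":"array"},"force":{"type":"number"}},"required":["increments"]}

```bash
ls; mkdir -p pics; cat > h.py <<'E'
import numpy as np, cv2
from plant import get_state, imaging, job, ctrl
from scipy.spatial.transform import Rotation as R
def cam(n):
    s=get_state(); c=imaging.read_camera(n)
    if n=="wrist":
        T=np.eye(4);T[:3,:3]=R.from_quat(s["tcp_rot"]).as_matrix();T[:3,3]=s["eef_pos"]
        c["extrinsics"]=T@c["mount"]
    return c
def cloud(c):
    d=c["depth"];h,w=d.shape
    u,v=np.meshgrid(np.arange(w),np.arange(h))
    p=cv2.undistortPoints(np.stack([u,v],-1).reshape(-1,1,2).astype(np.float64),c["camera_matrix"],np.array(c["dist"],float)).reshape(h,w,2)
    X=np.stack([p[...,0]*d,-p[...,1]*d,-d],-1)
    E=np.array(c["extrinsics"]);W=X@E[:3,:3].T+E[:3,3]
    W[d<=0]=np.nan
    return W
def plane(c,uv,z):
    p=cv2.undistortPoints(np.array(uv,float).reshape(-1,1,2),c["camera_matrix"],np.array(c["dist"],float)).reshape(-1,2)
    D=np.c_[p[:,0],-p[:,1],-np.ones(len(p))]@np.array(c["extrinsics"])[:3,:3].T
    o=np.array(c["extrinsics"])[:3,3]
    return o+D*((z-o[2])/D[:,2])[:,None]
E
python3 - <<'E'
from h import *
c=cam("top");cv2.imwrite("pics/top0.png",c["frame"]);W=cloud(c)
print(c["extrinsics"].round(3).tolist(),np.isfinite(W[...,2]).mean())
np.savez("top0.npz",W=W,f=c["frame"])
c=cam("scene");cv2.imwrite("pics/sc0.png",c["frame"])
print(get_state(),ctrl.finger_overhang)
E
```

```text
pics
[[0.024, 0.983, -0.181, 0.182], [-1.0, 0.026, 0.009, 0.106], [0.014, 0.18, 0.983, 1.449], [0.0, 0.0, 0.0, 1.0]] 0.9960841836734694
{'time': 0.1, 'qpos': array([ 1.06198756e+00,  2.87103294e-01,  1.57805256e+00, -1.44686931e-05,
        1.27859896e+00, -1.49987818e-01]), 'dq': array([-4.68779873e-05, -1.91856715e-03, -4.78603819e-03, -3.49578373e-04,
       -2.30147666e-03, -9.51176392e-04]), 'joint_efforts': array([ 1.72905511e-03, -4.07301772e+01, -2.93696237e+01, -1.24588669e-04,
        3.42404630e-03,  1.91505512e-05]), 'eef_pos': array([0.23671296, 0.63149352, 0.23205612]), 'tcp_rot': array([ 1.78447379e-01,  9.83948863e-01, -1.02519818e-03, -3.43147834e-04]), 'contact_force': array([ 0.29801479, -0.10863323, -0.44888843]), 'wrist_torque': array([-0.02541438, -0.03551095,  0.02671204]), 'finger_force': 0.0, 'opening': 0.9993592151436466} 0.025
```

View pics/top0.png

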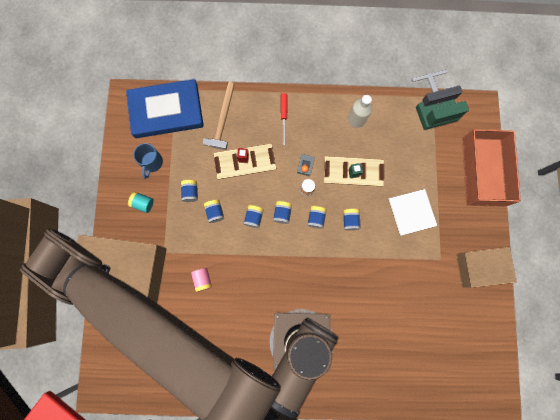

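View pics/sc0.png

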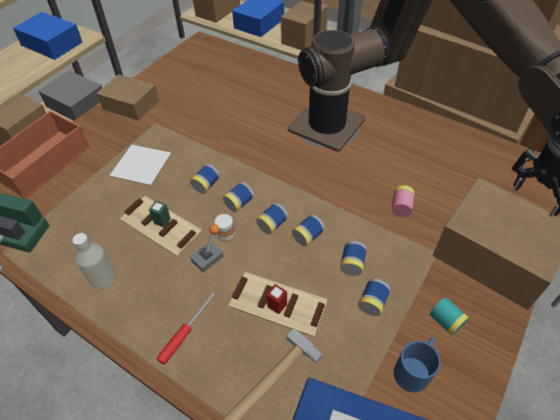

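The top view shows six tins, at (189,190), (213,211), (253,216), (282,212), (317,217) and (352,219). The green marker is at (357,171) in the right cradle, with the pad at (413,212), jar at (308,186) and lever at (306,165). The scene view agrees. The pink (201,280) and turquoise (140,202) look-alikes are to be left alone.

```bash
cat >> h.py <<'E'
def rect(P):
    (cx,cy),(w,h),a=cv2.minAreaRect(P.astype(np.float32)*1000)
    a=np.radians(a)
    if w<h: w,h,a=h,w,a+np.pi/2
    return np.array([cx,cy,w,h])/1000,(a+np.pi/2)%np.pi-np.pi/2   # long-side angle
def comps(m,n=8):
    k,L,s,c=cv2.connectedComponentsWithStats(m.astype(np.uint8))
    return [(L==i) for i in range(1,k) if s[i,4]>=n]
E
python3 - <<'E'
from h import *
for n in ("top","scene"):
    c=cam(n);f=c["frame"];W=cloud(c);hsv=cv2.cvtColor(f,cv2.COLOR_BGR2HSV)
    H,S,V=[hsv[...,i].astype(int) for i in range(3)]
    x,y,z=[W[...,i] for i in range(3)]
    ar=(x>.3)&(x<.95)&(abs(y)<.7)
    print(n,"table z",np.nanmedian(z[ar&(z<.02)]))
    blue=(H>100)&(H<130)&(S>100)&(z>.02)&(z<.07)&ar
    yel=(H>22)&(H<34)&(S>140)&(z>.01)&(z<.07)&ar
    for m in comps(cv2.dilate(((blue|yel)*1).astype(np.uint8),np.ones((2,2))),30):
        m=m&(z>.03)&(z<.075)
        if m.sum()<15: continue
        r,a=rect(W[m][:,:2]); 
        b=W[m&blue].mean(0) if (m&blue).any() else 0; yy=W[m&yel].mean(0) if (m&yel).any() else 0
        print("tin",r.round(3),round(a,3),"b",np.round(b,3),"y",np.round(yy,3),"zmax",z[m].max().round(3))
    for nm,m in (("green",(H>60)&(H<95)&(S>80)&(z>.06)&(z<.09)),("red",((H<8)|(H>172))&(S>120)&(z>.06)&(z<.09)),("jar",(S<60)&(V>150)&(z>.05)&(z<.07)),("pad",(S<40)&(V>180)&(z<.015)),("ball",(H>5)&(H<18)&(S>170)&(z>.08)&(z<.12)),("wood",(H>12)&(H<28)&(V>170)&(z>.004)&(z<.02)),("base",(S<60)&(z>.018)&(z<.035)&(x>.6)&(abs(y)<.1))):
        for q in comps(m&ar,8):
            r,a=rect(W[q][:,:2]);print(nm,r.round(3),round(a,3),"mean",W[q].mean(0).round(3),q.sum())
E
```

```text
top table z 0.0022371211499956356
tin [0.819 0.518 0.259 0.18 ] -1.377 b [0.811 0.514 0.05 ] y 0 zmax 0.062
tin [0.638 0.577 0.07  0.029] -0.723 b [0.644 0.579 0.05 ] y 0 zmax 0.072
tin [0.593 0.545 0.1   0.03 ] -0.607 b [0.593 0.538 0.05 ] y 0 zmax 0.073
tin [0.511 0.407 0.061 0.055] 0.101 b [0.504 0.404 0.052] y [0.535 0.435 0.043] zmax 0.064
tin [0.43  0.314 0.056 0.044] -1.222 b [0.433 0.314 0.052] y 0 zmax 0.063
tin [0.434 0.076 0.055 0.043] 1.424 b [0.435 0.078 0.053] y 0 zmax 0.062
tin [0.415 0.178 0.055 0.043] 1.39 b [0.417 0.178 0.053] y 0 zmax 0.063
tin [ 0.419 -0.044  0.055  0.043] 1.427 b [ 0.421 -0.042  0.053] y 0 zmax 0.064
tin [ 0.413 -0.167  0.053  0.041] -1.534 b [ 0.415 -0.163  0.052] y 0 zmax 0.063
green [ 0.787 -0.458  0.047  0.024] 0.981 mean [ 0.788 -0.454  0.075] 51
green [ 0.796 -0.532  0.06   0.002] -1.259 mean [ 0.797 -0.535  0.074] 33
green [ 0.593 -0.177  0.035  0.03 ] 0.273 mean [ 0.587 -0.175  0.073] 46
red [0.64  0.222 0.036 0.035] -0.015 mean [0.636 0.22  0.074] 70
jar [ 0.948 -0.403  0.019  0.003] -1.535 mean [ 0.948 -0.404  0.06 ] 8
jar [ 0.926 -0.47
[... 23127 characters left out ...]
0.441 0.173 0.054] 17
jar [0.41  0.309 0.025 0.009] -1.136 mean [0.411 0.31  0.055] 23
jar [0.457 0.323 0.032 0.008] -1.178 mean [0.456 0.323 0.055] 23
jar [0.481 0.406 0.022 0.007] -1.438 mean [0.48  0.406 0.054] 21
jar [0.528 0.41  0.029 0.01 ] -1.36 mean [0.528 0.411 0.054] 32
jar [0.79  0.476 0.055 0.019] -1.04 mean [0.796 0.472 0.054] 156
pad [ 0.463 -0.397  0.143  0.142] 0.256 mean [ 0.464 -0.394  0.004] 1434
ball [0.592 0.007 0.02  0.013] -1.278 mean [0.592 0.008 0.098] 35
wood [ 0.606 -0.183  0.218  0.101] 1.526 mean [ 0.616 -0.174  0.01 ] 1315
wood [0.632 0.218 0.215 0.103] -1.371 mean [0.637 0.222 0.01 ] 2181
base [ 0.626 -0.005  0.063  0.051] -0.217 mean [ 0.632 -0.002  0.026] 355
```

Call:
jog_arm(
  increments=[
    {"dx": 0.4,"dy": -0.4,"dz": 0.1,"az": -0.06},
    {"dx": 0.7,"dy": -0.7,"dz": 0.2,"az": -0.12},
    {"dx": 1,"dy": -1,"dz": 0.3,"az": -0.2},
    {"dx": 1,"dy": -1,"dz": 0.3,"az": -0.2},
  ],
)

```text
$.increments[0]: bad value
```

Call:
jog_arm(
  increments=[
    {"dx": 0.3,"dy": -0.3,"dz": 0.1,"az": -0.06},
    {"dx": 0.6,"dy": -0.6,"dz": 0.2,"az": -0.12},
    {"dx": 1,"dy": -1,"dz": 0.3,"az": -0.2},
    {"dx": 1,"dy": -1,"dz": 0.3,"az": -0.2},
  ],
)

```text
$.increments[0]: bad value
```

```bash
python3 - <<'E'
from h import *
c=cam("wrist");cv2.imwrite("pics/w1.png",c["frame"]);W=cloud(c)
s=get_state();print(s["time"],s["eef_pos"],c["mount"].round(3).tolist(),W[100::110,100::120,:].round(3).tolist())
E
```

```text
0.25 [0.23683879 0.63173618 0.23263638] [[0.0, 0.965, 0.262, 0.066], [1.0, -0.0, 0.0, 0.001], [0.0, 0.262, -0.965, -0.14], [0.0, 0.0, 0.0, 1.0]] [[[0.122, 0.544, 0.131], [0.152, 0.62, 0.129], [0.18, 0.696, 0.13], [0.326, 1.197, -0.751]], [[0.191, 0.507, 0.13], [0.222, 0.59, 0.13], [0.252, 0.672, 0.131], [0.678, 1.112, -0.75]], [[0.208, 0.59, 0.291], [0.305, 0.554, 0.131], [0.427, 0.637, 0.0], [0.243, 0.683, 0.29]]]
```

View pics/w1.png

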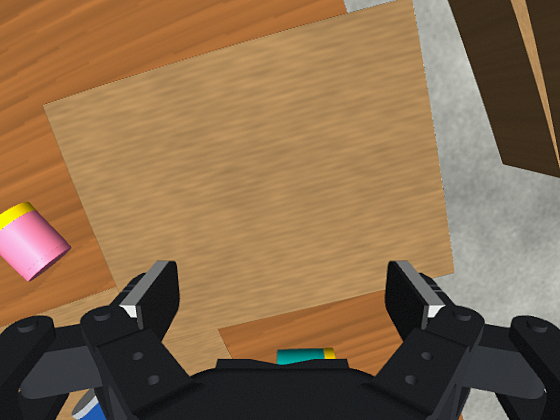

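Call:
jog_arm(
  increments=[
    {"dx": 0.4,"dy": -0.4,"dz": 0.1,"ax": 0,"ay": 0,"az": -0.06,"gripper": 1},
    {"dx": 0.7,"dy": -0.7,"dz": 0.2,"ax": 0,"ay": 0,"az": -0.12,"gripper": 1},
    {"dx": 1,"dy": -1,"dz": 0.3,"ax": 0,"ay": 0,"az": -0.2,"gripper": 1},
    {"dx": 1,"dy": -1,"dz": 0.3,"ax": 0,"ay": 0,"az": -0.2,"gripper": 1},
  ],
)

```text
time: 0.65
eef_pos: [0.3596, 0.5098, 0.2706]
tcp_rot: [0.332, 0.943, 0.001, 0.001]
contact_force: [0.3, 0.7, 0.2]
opening: 0.997
finger_force: 0.0
```

Call:
jog_arm(
  increments=[
    {"dx": 0.4,"dy": -0.4,"dz": 0.1,"ax": 0,"ay": 0,"az": -0.06,"gripper": 1},
    {"dx": 0.7,"dy": -0.7,"dz": 0.2,"ax": 0,"ay": 0,"az": -0.12,"gripper": 1},
    {"dx": 1,"dy": -1,"dz": 0.3,"ax": 0,"ay": 0,"az": -0.2,"gripper": 1},
    {"dx": 1,"dy": -1,"dz": 0.3,"ax": 0,"ay": 0,"az": -0.2,"gripper": 1},
  ],
)

```text
time: 1.05
eef_pos: [0.4797, 0.3893, 0.3066]
tcp_rot: [0.476, 0.879, 0.001, 0.001]
contact_force: [-0.8, 0.2, -0.4]
opening: 1.002
finger_force: 0.0
```

Call:
jog_arm(
  increments=[
    {"dx": 0.4,"dy": -0.4,"dz": 0,"ax": 0,"ay": 0,"az": -0.06,"gripper": 1},
    {"dx": 0.7,"dy": -0.7,"dz": 0,"ax": 0,"ay": 0,"az": -0.12,"gripper": 1},
    {"dx": 1,"dy": -1,"dz": 0,"ax": 0,"ay": 0,"az": -0.2,"gripper": 1},
  ],
)

```text
time: 1.35
eef_pos: [0.584, 0.2846, 0.3055]
tcp_rot: [0.607, 0.794, 0.0, 0.0]
contact_force: [-0.1, 1.4, 0.3]
opening: 1.005
finger_force: 0.0
```

Call:
jog_arm(
  increments=[
    {"dx": 0,"dy": -0.4,"dz": 0,"ax": 0,"ay": 0,"az": -0.06,"gripper": 1},
    {"dx": 0,"dy": -0.7,"dz": 0,"ax": 0,"ay": 0,"az": -0.12,"gripper": 1},
    {"dx": 0,"dy": -1,"dz": 0,"ax": 0,"ay": 0,"az": -0.17,"gripper": 1},
  ],
)

```text
time: 1.65
eef_pos: [0.5831, 0.1641, 0.3049]
tcp_rot: [0.708, 0.706, -0.0, -0.0]
contact_force: [0.4, 0.6, 0.7]
opening: 0.995
finger_force: 0.0
```

Call:
jog_arm(
  increments=[
    {"dx": 0,"dy": -0.4,"dz": 0,"ax": 0,"ay": 0,"az": 0,"gripper": 1},
    {"dx": 0,"dy": -0.7,"dz": 0,"ax": 0,"ay": 0,"az": 0,"gripper": 1},
    {"dx": 0,"dy": -1,"dz": 0,"ax": 0,"ay": 0,"az": 0,"gripper": 1},
  ],
)

```text
time: 1.95
eef_pos: [0.5828, 0.0442, 0.3053]
tcp_rot: [0.706, 0.708, 0.0, 0.0]
contact_force: [0.5, 0.9, 0.3]
opening: 0.998
finger_force: 0.0
```

Call:
jog_arm(
  increments=[
    {"dx": 0,"dy": -0.4,"dz": 0,"ax": 0,"ay": 0,"az": 0,"gripper": 1},
    {"dx": 0,"dy": -0.7,"dz": 0,"ax": 0,"ay": 0,"az": 0,"gripper": 1},
    {"dx": 0,"dy": -1,"dz": 0,"ax": 0,"ay": 0,"az": 0,"gripper": 1},
  ],
)

```text
time: 2.25
eef_pos: [0.5827, -0.0758, 0.3053]
tcp_rot: [0.706, 0.708, 0.0, 0.0]
contact_force: [0.4, -0.3, -0.3]
opening: 1.003
finger_force: 0.0
```

Call:
jog_arm(
  increments=[
    {"dx": 0,"dy": -0.4,"dz": 0,"ax": 0,"ay": 0,"az": 0,"gripper": 1},
    {"dx": 0,"dy": -0.75,"dz": 0,"ax": 0,"ay": 0,"az": 0,"gripper": 1},
    {"dx": 0,"dy": -0.75,"dz": 0,"ax": 0,"ay": 0,"az": 0,"gripper": 1},
    {"dx": 0,"dy": -0.75,"dz": 0,"ax": 0,"ay": 0,"az": 0,"gripper": 1},
  ],
)

```text
time: 2.65
eef_pos: [0.5828, -0.1647, 0.305]
tcp_rot: [0.707, 0.707, 0.0, -0.001]
contact_force: [-0.1, 0.2, -0.1]
opening: 1.002
finger_force: 0.0
```

```bash
python3 - <<'E'
from h import *
c=cam("wrist");cv2.imwrite("pics/w2.png",c["frame"]);W=cloud(c);np.savez("w2.npz",W=W,f=c["frame"])
f=c["frame"];hsv=cv2.cvtColor(f,cv2.COLOR_BGR2HSV);H,S,V=[hsv[...,i].astype(int) for i in range(3)]
x,y,z=[W[...,i] for i in range(3)]
for lo,hi,n in ((.005,.016,"plate"),(.018,.03,"slat"),(.06,.085,"mark")):
    for q in comps((z>lo)&(z<hi)&(x>.5)&(x<.7)&(y<-.04)&(y>-.33),150):
        r,a=rect(W[q][:,:2]);print(n,r.round(4),round(a,3),W[q].mean(0).round(3),q.sum())
print(get_state()["eef_pos"])
E
```

```text
plate [ 0.6056 -0.1809  0.2157  0.1007] 1.542 [ 0.606 -0.174  0.01 ] 9553
slat [ 0.6086 -0.0816  0.0605  0.0151] -0.03 [ 0.608 -0.082  0.022] 678
slat [ 0.6063 -0.1475  0.0586  0.016 ] -0.005 [ 0.606 -0.147  0.022] 644
slat [ 0.6043 -0.2136  0.0599  0.016 ] -0.024 [ 0.607 -0.214  0.022] 468
slat [ 0.6024 -0.2793  0.0596  0.0165] -0.016 [ 0.602 -0.279  0.022] 542
mark [ 0.5959 -0.1788  0.0365  0.0359] -1.408 [ 0.596 -0.177  0.073] 1093
[ 0.58293137 -0.16369879  0.30509015]
```

View pics/w2.png

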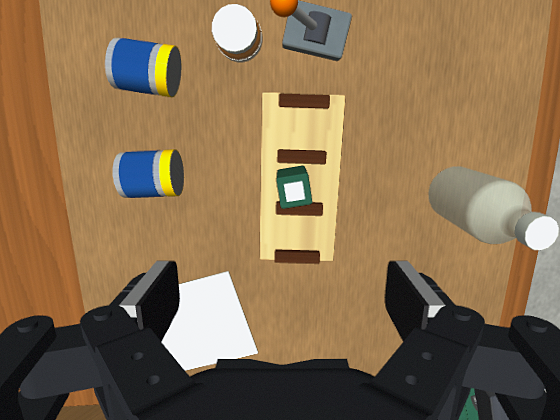

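The wrist view shows the green marker at (293,188) in the cradle, with slats at rows 100, 157, 209 and 257. Heights and sizes match: slats 22 mm, plate 216x101 mm. Tins show at (147,68) and (148,173), and the pad at (205,320).

Call:
jog_arm(
  increments=[
    {"dx": 0.05,"dy": -0.06,"dz": -0.35,"ax": 0,"ay": 0,"az": 0.05,"gripper": 1},
    {"dx": 0.11,"dy": -0.125,"dz": -0.75,"ax": 0,"ay": 0,"az": 0.1,"gripper": 1},
    {"dx": 0.11,"dy": -0.125,"dz": -0.75,"ax": 0,"ay": 0,"az": 0.1,"gripper": 1},
  ],
)

```text
time: 3.0
eef_pos: [0.5927, -0.1759, 0.2069]
tcp_rot: [0.648, 0.762, -0.002, -0.007]
contact_force: [-0.8, 0.5, -0.3]
opening: 0.998
finger_force: 0.0
```

Call:
jog_arm(
  increments=[
    {"dx": 0,"dy": 0,"dz": -0.4,"ax": 0,"ay": 0,"az": 0,"gripper": 1},
    {"dx": 0,"dy": 0,"dz": -0.8,"ax": 0,"ay": 0,"az": 0,"gripper": 1},
    {"dx": 0,"dy": 0,"dz": -1,"ax": 0,"ay": 0,"az": 0,"gripper": 1},
    {"dx": 0,"dy": 0,"dz": -1,"ax": 0,"ay": 0,"az": 0,"gripper": 1},
  ],
)

```text
time: 3.4
eef_pos: [0.5942, -0.1765, 0.0925]
tcp_rot: [0.648, 0.761, -0.001, -0.004]
contact_force: [-0.6, 0.8, -0.2]
opening: 1.001
finger_force: 0.0
```

```bash
cat >> h.py <<'E'
def tins(f,W,base=0.0,box=(.3,.8,-.35,.55)):
    hsv=cv2.cvtColor(f,cv2.COLOR_BGR2HSV);H,S=hsv[...,0].astype(int),hsv[...,1].astype(int)
    x,y,z=[W[...,i] for i in range(3)]
    ar=(x>box[0])&(x<box[1])&(y>box[2])&(y<box[3])&(z>base+.04)&(z<base+.066)
    for q in comps(ar,300):
        if (q&(H>100)&(H<130)&(S>100)).sum()<100: continue
        P=W[q];r,a=rect(P[:,:2])
        # axis: direction across which the tin stays level; top strip
        t=P[P[:,2]>np.percentile(P[:,2],99)-.004][:,:2];d=np.linalg.svd(t-t.mean(0),full_matrices=False)[2][0]
        an=(np.arctan2(d[1],d[0])+np.pi/2)%np.pi-np.pi/2
        pr=(P[:,:2]-t.mean(0))@np.c_[d,[-d[1],d[0]]]
        m=(pr.max(0)+pr.min(0))/2;ctr=t.mean(0)+m[0]*d+m[1]*np.array([-d[1],d[0]])
        print("tin ctr",ctr.round(4),"ang",round(an,3),"size",np.ptp(pr,axis=0).round(3),"strip",t.mean(0).round(4),"z",np.percentile(P[:,2],99).round(4),"rect",r.round(3))
E
python3 - <<'E'
from h import *
d=np.load("w2.npz");tins(d["f"],d["W"]);s=get_state();print(s["eef_pos"],s["tcp_rot"])
E
```

```text
tin ctr [ 0.4265 -0.0441] ang -0.161 size [0.07  0.052] strip [ 0.427  -0.0444] z 0.057 rect [ 0.427 -0.044  0.07   0.052]
tin ctr [ 0.4222 -0.1663] ang 0.031 size [0.069 0.052] strip [ 0.4229 -0.1662] z 0.0569 rect [ 0.422 -0.166  0.068  0.052]
[ 0.5942248  -0.17650178  0.09247148] [ 0.64834232  0.76133967 -0.00082991 -0.00366702]
```

Call:
jog_arm(
  increments=[
    {"dx": 0.015,"dy": -0.02,"dz": -0.3,"ax": 0,"ay": 0,"az": 0,"gripper": 1},
    {"dx": 0.015,"dy": -0.02,"dz": -0.3,"ax": 0,"ay": 0,"az": 0,"gripper": 1},
    {"dx": 0.015,"dy": -0.02,"dz": -0.3,"ax": 0,"ay": 0,"az": 0,"gripper": -1},
    {"dx": 0.015,"dy": -0.02,"dz": -0.3,"ax": 0,"ay": 0,"az": 0,"gripper": -1},
    {"dx": 0.015,"dy": -0.02,"dz": -0.3,"ax": 0,"ay": 0,"az": 0,"gripper": -1},
    {"dx": 0.015,"dy": -0.02,"dz": -0.3,"ax": 0,"ay": 0,"az": 0,"gripper": -1},
    {"dx": 0.015,"dy": -0.02,"dz": -0.3,"ax": 0,"ay": 0,"az": 0,"gripper": -1},
    {"dx": 0.015,"dy": -0.02,"dz": -0.3,"ax": 0,"ay": 0,"az": 0,"gripper": -1},
  ],
  force=50,
)

```text
time: 4.2
eef_pos: [0.5992, -0.182, 0.0619]
tcp_rot: [0.649, 0.761, 0.0, 0.001]
contact_force: [-1.2, 1.0, 7.4]
opening: 0.409
finger_force: 49.7
```

Call:
jog_arm(
  increments=[
    {"dx": 0,"dy": 0,"dz": 0.2,"ax": 0,"ay": 0,"az": 0,"gripper": -1},
    {"dx": 0,"dy": 0,"dz": 0.5,"ax": 0,"ay": 0,"az": 0,"gripper": -1},
    {"dx": -0.1,"dy": -0.15,"dz": 0.8,"ax": 0,"ay": 0,"az": 0,"gripper": -1},
    {"dx": -0.3,"dy": -0.45,"dz": 0.8,"ax": 0,"ay": 0,"az": 0,"gripper": -1},
    {"dx": -0.57,"dy": -0.9,"dz": 0.8,"ax": 0,"ay": 0,"az": 0,"gripper": -1},
  ],
)

```text
time: 4.7
eef_pos: [0.537, -0.2788, 0.158]
tcp_rot: [0.647, 0.762, 0.0, 0.002]
contact_force: [0.0, 0.7, -1.2]
opening: 0.405
finger_force: 50.2
```

Call:
jog_arm(
  increments=[
    {"dx": -0.2,"dy": -0.3,"dz": 0,"ax": 0,"ay": 0,"az": 0,"gripper": -1},
    {"dx": -0.4,"dy": -0.6,"dz": 0,"ax": 0,"ay": 0,"az": 0,"gripper": -1},
    {"dx": -0.55,"dy": -0.85,"dz": -0.1,"ax": 0,"ay": 0,"az": 0,"gripper": -1},
    {"dx": -0.55,"dy": -0.85,"dz": -0.3,"ax": 0,"ay": 0,"az": 0,"gripper": -1},
    {"dx": -0.55,"dy": -0.85,"dz": -0.5,"ax": 0,"ay": 0,"az": 0,"gripper": -1},
    {"dx": -0.55,"dy": -0.85,"dz": -0.5,"ax": 0,"ay": 0,"az": 0,"gripper": -1},
  ],
)

```text
time: 5.3
eef_pos: [0.4679, -0.3785, 0.0915]
tcp_rot: [0.649, 0.761, 0.001, -0.004]
contact_force: [-1.0, 0.9, -0.0]
opening: 0.405
finger_force: 50.2
```

Call:
jog_arm(
  increments=[
    {"dx": -0.05,"dy": -0.14,"dz": -0.1,"ax": 0,"ay": 0,"az": 0,"gripper": -1},
    {"dx": -0.05,"dy": -0.14,"dz": -0.2,"ax": 0,"ay": 0,"az": 0,"gripper": -1},
    {"dx": -0.05,"dy": -0.14,"dz": -0.25,"ax": 0,"ay": 0,"az": 0,"gripper": -1},
    {"dx": -0.05,"dy": -0.14,"dz": -0.25,"ax": 0,"ay": 0,"az": 0,"gripper": -1},
  ],
)

```text
time: 5.7
eef_pos: [0.4639, -0.3964, 0.0642]
tcp_rot: [0.649, 0.761, 0.0, -0.001]
contact_force: [-0.3, 0.6, -0.1]
opening: 0.408
finger_force: 50.2
```

```bash
python3 - <<'E'
from h import *
c=cam("top");f=c["frame"];W=cloud(c);hsv=cv2.cvtColor(f,cv2.COLOR_BGR2HSV);H,S,V=[hsv[...,i].astype(int) for i in range(3)]
x,y,z=[W[...,i] for i in range(3)]
c2=cam("scene");W2=cloud(c2);z2=W2[...,2];hs=cv2.cvtColor(c2["frame"],cv2.COLOR_BGR2HSV);H2,S2=hs[...,0],hs[...,1]
for q in comps((H2>60)&(H2<95)&(S2>80)&(z2>.005)&(z2<.09)&(W2[...,1]>-.46)&(W2[...,0]<.65),8): print(W2[q].mean(0),W2[q].min(0),W2[q].max(0))
s=get_state();print(s["eef_pos"],s["contact_force"],s["opening"])
E
```

```text
[ 0.47036384 -0.38060924  0.05135851] [ 0.44565359 -0.40506724  0.01587547] [ 0.48445631 -0.37169415  0.08104541]
[0.47265008 0.56608178 0.04782245] [0.43675804 0.5363221  0.02282217] [0.49650722 0.59840829 0.06164366]
[0.47837187 0.60641182 0.02529278] [0.45355979 0.59952963 0.00959138] [0.49914691 0.6140242  0.03775146]
[ 0.46458109 -0.39696007  0.06551022] [-0.54747713  0.76330558 -0.93105735] 0.4074632096207482
```

Call:
jog_arm(
  increments=[
    {"dx": 0,"dy": 0,"dz": -0.04,"ax": 0,"ay": 0,"az": 0,"gripper": -1},
    {"dx": 0,"dy": 0,"dz": -0.08,"ax": 0,"ay": 0,"az": 0,"gripper": -1},
    {"dx": 0,"dy": 0,"dz": -0.08,"ax": 0,"ay": 0,"az": 0,"gripper": -1},
    {"dx": 0,"dy": 0,"dz": -0.08,"ax": 0,"ay": 0,"az": 0,"gripper": -1},
  ],
)

```text
time: 6.2
eef_pos: [0.4647, -0.3973, 0.056]
tcp_rot: [0.648, 0.761, 0.0, 0.001]
contact_force: [0.5, -0.6, 1.1]
opening: 0.408
finger_force: 50.3
```

Call:
jog_arm(
  increments=[
    {"dx": 0,"dy": 0,"dz": 0,"ax": 0,"ay": 0,"az": 0,"gripper": 0.2},
    {"dx": 0,"dy": 0,"dz": 0,"ax": 0,"ay": 0,"az": 0,"gripper": 1},
    {"dx": 0,"dy": 0,"dz": 0,"ax": 0,"ay": 0,"az": 0,"gripper": 1},
    {"dx": 0,"dy": 0,"dz": 0.2,"ax": 0,"ay": 0,"az": 0,"gripper": 1},
    {"dx": 0,"dy": 0,"dz": 0.5,"ax": 0,"ay": 0,"az": 0,"gripper": 1},
    {"dx": 0,"dy": 0,"dz": 0.9,"ax": 0,"ay": 0,"az": 0,"gripper": 1},
    {"dx": 0,"dy": 0.3,"dz": 1,"ax": 0,"ay": 0,"az": 0,"gripper": 1},
    {"dx": -0.15,"dy": 0.7,"dz": 1,"ax": 0,"ay": 0,"az": -0.04,"gripper": 1},
    {"dx": -0.15,"dy": 1,"dz": 1,"ax": 0,"ay": 0,"az": -0.08,"gripper": 1},
  ],
)

```text
time: 7.1
eef_pos: [0.4452, -0.2755, 0.1762]
tcp_rot: [0.696, 0.718, -0.0, 0.0]
contact_force: [0.5, 0.7, 0.3]
opening: 1.001
finger_force: 0.0
```

Call:
jog_arm(
  increments=[
    {"dx": -0.15,"dy": 0.4,"dz": 0,"ax": 0,"ay": 0,"az": 0,"gripper": 1},
    {"dx": -0.2,"dy": 0.7,"dz": 0,"ax": 0,"ay": 0,"az": 0,"gripper": 1},
    {"dx": -0.2,"dy": 0.92,"dz": 0,"ax": 0,"ay": 0,"az": 0,"gripper": 1},
    {"dx": -0.2,"dy": 0.92,"dz": 0,"ax": 0,"ay": 0,"az": 0,"gripper": 1},
    {"dx": -0.2,"dy": 0.92,"dz": 0,"ax": 0,"ay": 0,"az": 0,"gripper": 1},
  ],
)

```text
time: 7.6
eef_pos: [0.4225, -0.1667, 0.176]
tcp_rot: [0.695, 0.719, -0.0, 0.001]
contact_force: [0.6, -0.4, 0.7]
opening: 1.0
finger_force: 0.0
```

```bash
cat > look.py <<'E'
from h import *
c=cam("wrist");W=cloud(c);tins(c["frame"],W);np.savez("wl.npz",W=W,f=c["frame"])
s=get_state();q=s["tcp_rot"];th=2*np.arctan2(q[1],q[0])-np.pi/2
print("t",s["time"],"eef",s["eef_pos"].round(4),"th",round((th+np.pi/2)%np.pi-np.pi/2,3),"F",s["contact_force"].round(1),"op",s["opening"].round(3))
E
python3 look.py
```

```text
tin ctr [ 0.4266 -0.0443] ang -0.166 size [0.069 0.052] strip [ 0.4264 -0.0442] z 0.057 rect [ 0.426 -0.044  0.068  0.052]
tin ctr [ 0.4213 -0.1661] ang 0.038 size [0.068 0.051] strip [ 0.4215 -0.166 ] z 0.057 rect [ 0.421 -0.166  0.068  0.051]Traceback (most recent call last):
  File "look.py", line 4, in <module>
    print("t",s["time"],"eef",s["eef_pos"].round(4),"th",round((th+np.pi/2)%np.pi-np.pi/2,3),"F",s["contact_force"].round(1),"op",s["opening"].round(3))
                                                                                                                                  ^^^^^^^^^^^^^^^^^^
AttributeError: 'float' object has no attribute 'round'
```

Call:
jog_arm(
  increments=[
    {"dx": -0.01,"dy": 0.005,"dz": -0.35,"ax": 0,"ay": 0,"az": 0,"gripper": 1},
    {"dx": -0.01,"dy": 0.005,"dz": -0.7,"ax": 0,"ay": 0,"az": 0,"gripper": 1},
    {"dx": -0.01,"dy": 0.005,"dz": -0.9,"ax": 0,"ay": 0,"az": 0,"gripper": 1},
    {"dx": -0.01,"dy": 0.005,"dz": -1,"ax": 0,"ay": 0,"az": 0,"gripper": 1},
  ],
)

```text
time: 8.05
eef_pos: [0.4197, -0.1664, 0.053]
tcp_rot: [0.696, 0.718, -0.001, -0.002]
contact_force: [-0.2, 0.1, -0.3]
opening: 0.998
finger_force: 0.0
```

Call:
jog_arm(
  increments=[
    {"dx": 0,"dy": 0,"dz": -0.175,"ax": 0,"ay": 0,"az": 0,"gripper": 1},
    {"dx": 0,"dy": 0,"dz": -0.175,"ax": 0,"ay": 0,"az": 0,"gripper": 1},
    {"dx": 0,"dy": 0,"dz": -0.175,"ax": 0,"ay": 0,"az": 0,"gripper": -1},
    {"dx": 0,"dy": 0,"dz": -0.175,"ax": 0,"ay": 0,"az": 0,"gripper": -1},
    {"dx": 0,"dy": 0,"dz": -0.175,"ax": 0,"ay": 0,"az": 0,"gripper": -1},
    {"dx": 0,"dy": 0,"dz": -0.175,"ax": 0,"ay": 0,"az": 0,"gripper": -1},
  ],
  force=60,
)

```text
time: 8.65
eef_pos: [0.4226, -0.1672, 0.0365]
tcp_rot: [0.695, 0.719, 0.0, 0.002]
contact_force: [1.3, -1.1, 4.6]
opening: 0.781
finger_force: 70.1
```

Call:
jog_arm(
  increments=[
    {"dx": 0,"dy": 0,"dz": 0.2,"ax": 0,"ay": 0,"az": 0,"gripper": -1},
    {"dx": 0,"dy": 0,"dz": 0.5,"ax": 0,"ay": 0,"az": 0,"gripper": -1},
    {"dx": 0.2,"dy": -0.1,"dz": 0.8,"ax": 0,"ay": 0,"az": 0,"gripper": -1},
    {"dx": 0.5,"dy": -0.2,"dz": 0.9,"ax": 0,"ay": 0,"az": 0,"gripper": -1},
    {"dx": 0.8,"dy": -0.35,"dz": 0.9,"ax": 0,"ay": 0,"az": -0.02,"gripper": -1},
    {"dx": 1,"dy": -0.45,"dz": 0.9,"ax": 0,"ay": 0,"az": -0.04,"gripper": -1},
  ],
)

```text
time: 9.25
eef_pos: [0.5429, -0.2208, 0.1432]
tcp_rot: [0.718, 0.696, 0.0, 0.001]
contact_force: [-1.1, 0.6, -4.0]
opening: 0.778
finger_force: 69.4
```

Call:
jog_arm(
  increments=[
    {"dx": 0.3,"dy": -0.1,"dz": 0,"ax": 0,"ay": 0,"az": 0,"gripper": -1},
    {"dx": 0.5,"dy": -0.21,"dz": 0,"ax": 0,"ay": 0,"az": 0,"gripper": -1},
    {"dx": 0.5,"dy": -0.21,"dz": -0.2,"ax": 0,"ay": 0,"az": 0,"gripper": -1},
    {"dx": 0.5,"dy": -0.21,"dz": -0.4,"ax": 0,"ay": 0,"az": 0,"gripper": -1},
    {"dx": 0.5,"dy": -0.21,"dz": -0.5,"ax": 0,"ay": 0,"az": 0,"gripper": -1},
    {"dx": 0.5,"dy": -0.21,"dz": -0.5,"ax": 0,"ay": 0,"az": 0,"gripper": -1},
    {"dx": 0.5,"dy": -0.21,"dz": -0.5,"ax": 0,"ay": 0,"az": 0,"gripper": -1},
  ],
)

```text
time: 9.95
eef_pos: [0.601, -0.2452, 0.0828]
tcp_rot: [0.717, 0.697, -0.0, -0.0]
contact_force: [0.4, 0.2, -1.6]
opening: 0.778
finger_force: 69.3
```

```bash
sed -i 's/s\["opening"\].round(3)/round(s["opening"],3)/' look.py; cat > st.py <<'E'
from h import *
s=get_state();q=s["tcp_rot"];th=2*np.arctan2(q[1],q[0])-np.pi/2
print("t",s["time"],"eef",s["eef_pos"].round(4),"th",round((th+np.pi/2)%np.pi-np.pi/2,3),"F",s["contact_force"].round(1),"op",round(s["opening"],3))
E
python3 st.py; python3 st.py
```

```text
t 9.95 eef [ 0.601  -0.2452  0.0828] th -0.029 F [ 0.4  0.2 -1.6] op 0.778
t 9.95 eef [ 0.601  -0.2452  0.0828] th -0.029 F [ 0.4  0.2 -1.6] op 0.778
```

Call:
jog_arm(
  increments=[
    {"dx": 0.02,"dy": -0.012,"dz": -0.1,"ax": 0,"ay": 0,"az": 0,"gripper": -1},
    {"dx": 0.02,"dy": -0.012,"dz": -0.2,"ax": 0,"ay": 0,"az": 0,"gripper": -1},
    {"dx": 0.02,"dy": -0.012,"dz": -0.27,"ax": 0,"ay": 0,"az": 0,"gripper": -1},
    {"dx": 0.02,"dy": -0.012,"dz": -0.31,"ax": 0,"ay": 0,"az": 0,"gripper": -1},
    {"dx": 0.02,"dy": -0.012,"dz": -0.31,"ax": 0,"ay": 0,"az": 0,"gripper": -1},
    {"dx": 0.02,"dy": -0.012,"dz": -0.31,"ax": 0,"ay": 0,"az": 0,"gripper": -1},
  ],
)

```text
time: 10.55
eef_pos: [0.6038, -0.2471, 0.0465]
tcp_rot: [0.717, 0.697, -0.0, 0.0]
contact_force: [-1.3, 0.2, 1.1]
opening: 0.782
finger_force: 67.6
```

Call:
jog_arm(
  increments=[
    {"dx": 0,"dy": 0,"dz": 0,"ax": 0,"ay": 0,"az": 0,"gripper": 1},
    {"dx": 0,"dy": 0,"dz": 0,"ax": 0,"ay": 0,"az": 0,"gripper": 1},
    {"dx": 0,"dy": 0,"dz": 0,"ax": 0,"ay": 0,"az": 0,"gripper": 1},
    {"dx": 0,"dy": 0,"dz": 0.3,"ax": 0,"ay": 0,"az": 0,"gripper": 1},
    {"dx": 0,"dy": 0,"dz": 0.7,"ax": 0,"ay": 0,"az": 0,"gripper": 1},
    {"dx": -0.1,"dy": 0.1,"dz": 1,"ax": 0,"ay": 0,"az": 0,"gripper": 1},
    {"dx": -0.4,"dy": 0.5,"dz": 1,"ax": 0,"ay": 0,"az": -0.04,"gripper": 1},
    {"dx": -0.74,"dy": 0.85,"dz": 1,"ax": 0,"ay": 0,"az": -0.08,"gripper": 1},
  ],
)

```text
time: 11.35
eef_pos: [0.5282, -0.1583, 0.1679]
tcp_rot: [0.761, 0.649, 0.001, 0.002]
contact_force: [-0.4, 0.4, -1.4]
opening: 1.003
finger_force: 0.0
```

Call:
jog_arm(
  increments=[
    {"dx": -0.4,"dy": 0.4,"dz": 0,"ax": 0,"ay": 0,"az": 0,"gripper": 1},
    {"dx": -0.74,"dy": 0.84,"dz": 0,"ax": 0,"ay": 0,"az": 0,"gripper": 1},
    {"dx": -0.74,"dy": 0.84,"dz": 0,"ax": 0,"ay": 0,"az": 0,"gripper": 1},
    {"dx": -0.74,"dy": 0.84,"dz": 0,"ax": 0,"ay": 0,"az": 0,"gripper": 1},
    {"dx": -0.74,"dy": 0.84,"dz": 0,"ax": 0,"ay": 0,"az": 0,"gripper": 1},
  ],
)

```text
time: 11.85
eef_pos: [0.4389, -0.0573, 0.1661]
tcp_rot: [0.759, 0.651, 0.0, 0.001]
contact_force: [0.4, 0.6, 0.2]
opening: 0.997
finger_force: 0.0
```

```bash
python3 look.py
```

```text
tin ctr [0.4391 0.0686] ang -0.154 size [0.069 0.035] strip [0.4403 0.0751] z 0.0572 rect [0.439 0.068 0.069 0.034]
tin ctr [ 0.4262 -0.0435] ang -0.165 size [0.068 0.052] strip [ 0.4266 -0.0434] z 0.0569 rect [ 0.426 -0.043  0.068  0.052]
t 11.9 eef [ 0.4394 -0.058   0.1662] th -0.154 F [ 0.6 -0.3 -0.2] op 1.001
```

Call:
jog_arm(
  increments=[
    {"dx": -0.11,"dy": 0.12,"dz": -0.2,"ax": 0,"ay": 0,"az": -0.007,"gripper": 1},
    {"dx": -0.11,"dy": 0.12,"dz": -0.5,"ax": 0,"ay": 0,"az": -0.007,"gripper": 1},
    {"dx": -0.11,"dy": 0.12,"dz": -0.8,"ax": 0,"ay": 0,"az": -0.007,"gripper": 1},
    {"dx": -0.11,"dy": 0.12,"dz": -1,"ax": 0,"ay": 0,"az": -0.007,"gripper": 1},
    {"dx": -0.11,"dy": 0.12,"dz": -1,"ax": 0,"ay": 0,"az": -0.007,"gripper": 1},
    {"dx": -0.11,"dy": 0.12,"dz": -1,"ax": 0,"ay": 0,"az": -0.007,"gripper": 1},
  ],
)

```text
time: 12.5
eef_pos: [0.4263, -0.044, 0.0458]
tcp_rot: [0.764, 0.646, -0.0, -0.0]
contact_force: [0.0, 0.6, -0.4]
opening: 0.997
finger_force: 0.0
```

Call:
jog_arm(
  increments=[
    {"dx": 0,"dy": 0,"dz": -0.085,"ax": 0,"ay": 0,"az": 0,"gripper": 1},
    {"dx": 0,"dy": 0,"dz": -0.085,"ax": 0,"ay": 0,"az": 0,"gripper": -1},
    {"dx": 0,"dy": 0,"dz": -0.085,"ax": 0,"ay": 0,"az": 0,"gripper": -1},
    {"dx": 0,"dy": 0,"dz": -0.085,"ax": 0,"ay": 0,"az": 0,"gripper": -1},
    {"dx": 0,"dy": 0,"dz": -0.085,"ax": 0,"ay": 0,"az": 0,"gripper": -1},
  ],
)

```text
time: 13.0
eef_pos: [0.4263, -0.0434, 0.0364]
tcp_rot: [0.763, 0.646, 0.0, 0.001]
contact_force: [-1.2, -1.2, 5.3]
opening: 0.78
finger_force: 68.6
```

Call:
jog_arm(
  increments=[
    {"dx": 0,"dy": 0,"dz": 0.2,"ax": 0,"ay": 0,"az": 0,"gripper": -1},
    {"dx": 0,"dy": 0,"dz": 0.5,"ax": 0,"ay": 0,"az": 0,"gripper": -1},
    {"dx": 0.1,"dy": -0.1,"dz": 0.8,"ax": 0,"ay": 0,"az": 0,"gripper": -1},
    {"dx": 0.3,"dy": -0.25,"dz": 0.9,"ax": 0,"ay": 0,"az": 0.03,"gripper": -1},
    {"dx": 0.5,"dy": -0.4,"dz": 0.9,"ax": 0,"ay": 0,"az": 0.06,"gripper": -1},
    {"dx": 0.5,"dy": -0.4,"dz": 0.9,"ax": 0,"ay": 0,"az": 0.087,"gripper": -1},
  ],
)

```text
time: 13.6
eef_pos: [0.4877, -0.093, 0.1439]
tcp_rot: [0.717, 0.697, 0.001, 0.002]
contact_force: [-0.2, 0.7, -3.9]
opening: 0.779
finger_force: 69.8
```

Call:
jog_arm(
  increments=[
    {"dx": 0.3,"dy": -0.25,"dz": 0,"ax": 0,"ay": 0,"az": 0,"gripper": -1},
    {"dx": 0.6,"dy": -0.5,"dz": 0,"ax": 0,"ay": 0,"az": 0,"gripper": -1},
    {"dx": 0.9,"dy": -0.7,"dz": 0,"ax": 0,"ay": 0,"az": 0,"gripper": -1},
    {"dx": 0.99,"dy": -0.745,"dz": -0.1,"ax": 0,"ay": 0,"az": 0,"gripper": -1},
    {"dx": 0.99,"dy": -0.745,"dz": -0.3,"ax": 0,"ay": 0,"az": 0,"gripper": -1},
    {"dx": 0.99,"dy": -0.745,"dz": -0.5,"ax": 0,"ay": 0,"az": 0,"gripper": -1},
    {"dx": 0.99,"dy": -0.745,"dz": -0.5,"ax": 0,"ay": 0,"az": 0,"gripper": -1},
    {"dx": 0.99,"dy": -0.745,"dz": -0.5,"ax": 0,"ay": 0,"az": 0,"gripper": -1},
  ],
)

```text
time: 14.4
eef_pos: [0.6031, -0.1799, 0.0819]
tcp_rot: [0.717, 0.697, -0.001, -0.001]
contact_force: [-0.1, -0.6, -2.9]
opening: 0.777
finger_force: 69.7
```

Call:
jog_arm(
  increments=[
    {"dx": 0.02,"dy": -0.007,"dz": -0.1,"ax": 0,"ay": 0,"az": 0,"gripper": -1},
    {"dx": 0.02,"dy": -0.007,"dz": -0.2,"ax": 0,"ay": 0,"az": 0,"gripper": -1},
    {"dx": 0.02,"dy": -0.007,"dz": -0.27,"ax": 0,"ay": 0,"az": 0,"gripper": -1},
    {"dx": 0.02,"dy": -0.007,"dz": -0.3,"ax": 0,"ay": 0,"az": 0,"gripper": -1},
    {"dx": 0.02,"dy": -0.007,"dz": -0.3,"ax": 0,"ay": 0,"az": 0,"gripper": -1},
    {"dx": 0.02,"dy": -0.007,"dz": -0.3,"ax": 0,"ay": 0,"az": 0,"gripper": -1},
  ],
)

```text
time: 15.0
eef_pos: [0.6068, -0.1814, 0.0474]
tcp_rot: [0.717, 0.697, 0.0, 0.0]
contact_force: [-0.5, 0.8, -3.5]
opening: 0.777
finger_force: 69.9
```

Call:
jog_arm(
  increments=[
    {"dx": 0,"dy": 0,"dz": 0,"ax": 0,"ay": 0,"az": 0,"gripper": 1},
    {"dx": 0,"dy": 0,"dz": 0,"ax": 0,"ay": 0,"az": 0,"gripper": 1},
    {"dx": 0,"dy": 0,"dz": 0,"ax": 0,"ay": 0,"az": 0,"gripper": 1},
    {"dx": 0,"dy": 0,"dz": 0.3,"ax": 0,"ay": 0,"az": 0,"gripper": 1},
    {"dx": 0,"dy": 0,"dz": 0.7,"ax": 0,"ay": 0,"az": 0,"gripper": 1},
    {"dx": 0,"dy": 0,"dz": 1,"ax": 0,"ay": 0,"az": 0,"gripper": 1},
    {"dx": -0.3,"dy": 0.2,"dz": 1,"ax": 0,"ay": 0,"az": -0.05,"gripper": 1},
    {"dx": -0.6,"dy": 0.5,"dz": 1,"ax": 0,"ay": 0,"az": -0.1,"gripper": 1},
    {"dx": -0.7,"dy": 0.8,"dz": 1,"ax": 0,"ay": 0,"az": -0.1,"gripper": 1},
  ],
)

```text
time: 15.9
eef_pos: [0.5203, -0.0846, 0.1676]
tcp_rot: [0.771, 0.637, -0.0, -0.0]
contact_force: [0.7, 0.4, -0.6]
opening: 0.999
finger_force: 0.0
```

Call:
jog_arm(
  increments=[
    {"dx": -0.2,"dy": 0.4,"dz": 0.4,"ax": 0,"ay": 0,"az": 0,"gripper": 1},
    {"dx": -0.4,"dy": 0.8,"dz": 0.4,"ax": 0,"ay": 0,"az": 0,"gripper": 1},
    {"dx": -0.6,"dy": 1,"dz": 0.4,"ax": 0,"ay": 0,"az": 0,"gripper": 1},
    {"dx": -0.6,"dy": 1,"dz": 0.4,"ax": 0,"ay": 0,"az": 0,"gripper": 1},
    {"dx": -0.6,"dy": 1,"dz": 0.4,"ax": 0,"ay": 0,"az": 0,"gripper": 1},
  ],
)

```text
time: 16.4
eef_pos: [0.4504, 0.0355, 0.2162]
tcp_rot: [0.769, 0.639, 0.001, 0.001]
contact_force: [0.2, 0.0, 1.0]
opening: 0.999
finger_force: 0.0
```

```bash
python3 look.py
```

```text
tin ctr [0.4228 0.1777] ang -0.207 size [0.069 0.051] strip [0.4236 0.1782] z 0.0571 rect [0.423 0.177 0.069 0.051]
tin ctr [0.4403 0.0777] ang -0.137 size [0.068 0.052] strip [0.441  0.0775] z 0.057 rect [0.44  0.078 0.068 0.052]
tin ctr [ 0.6185 -0.239 ] ang -0.179 size [0.042 0.035] strip [ 0.6197 -0.2401] z 0.0659 rect [ 0.621 -0.237  0.043  0.032]
t 16.45 eef [0.451  0.0347 0.216 ] th -0.185 F [ 0.4 -0.9  0.2] op 0.998
```

Call:
jog_arm(
  increments=[
    {"dx": -0.087,"dy": 0.358,"dz": -0.2,"ax": 0,"ay": 0,"az": 0.03,"gripper": 1},
    {"dx": -0.087,"dy": 0.358,"dz": -0.6,"ax": 0,"ay": 0,"az": 0.03,"gripper": 1},
    {"dx": -0.087,"dy": 0.358,"dz": -0.9,"ax": 0,"ay": 0,"az": 0.03,"gripper": 1},
    {"dx": -0.087,"dy": 0.358,"dz": -0.9,"ax": 0,"ay": 0,"az": 0.03,"gripper": 1},
    {"dx": -0.087,"dy": 0.358,"dz": -0.9,"ax": 0,"ay": 0,"az": 0.03,"gripper": 1},
  ],
)

```text
time: 16.95
eef_pos: [0.4408, 0.0767, 0.1074]
tcp_rot: [0.755, 0.656, -0.0, -0.0]
contact_force: [0.9, -0.5, 0.6]
opening: 1.001
finger_force: 0.0
```

```bash
python3 look.py
```

```text
tin ctr [0.4228 0.1783] ang -0.212 size [0.068 0.052] strip [0.4234 0.1784] z 0.057 rect [0.423 0.178 0.068 0.052]
tin ctr [0.4404 0.078 ] ang -0.143 size [0.068 0.051] strip [0.4405 0.0783] z 0.0569 rect [0.44  0.078 0.068 0.051]
t 17.0 eef [0.442  0.0768 0.1089] th -0.14 F [-0.4 -1.   0.5] op 1.002
```

Call:
jog_arm(
  increments=[
    {"dx": -0.005,"dy": 0.01,"dz": -0.3,"ax": 0,"ay": 0,"az": 0,"gripper": 1},
    {"dx": -0.005,"dy": 0.01,"dz": -0.55,"ax": 0,"ay": 0,"az": 0,"gripper": 1},
    {"dx": -0.005,"dy": 0.01,"dz": -0.6,"ax": 0,"ay": 0,"az": 0,"gripper": 1},
    {"dx": -0.005,"dy": 0.01,"dz": -0.6,"ax": 0,"ay": 0,"az": 0,"gripper": 1},
    {"dx": -0.005,"dy": 0.01,"dz": -0.6,"ax": 0,"ay": 0,"az": 0,"gripper": -1},
    {"dx": -0.005,"dy": 0.01,"dz": -0.6,"ax": 0,"ay": 0,"az": 0,"gripper": -1},
    {"dx": -0.005,"dy": 0.01,"dz": -0.6,"ax": 0,"ay": 0,"az": 0,"gripper": -1},
    {"dx": -0.005,"dy": 0.01,"dz": -0.6,"ax": 0,"ay": 0,"az": 0,"gripper": -1},
  ],
)

```text
time: 17.8
eef_pos: [0.4422, 0.0787, 0.0383]
tcp_rot: [0.754, 0.656, 0.002, 0.002]
contact_force: [0.1, 0.8, 6.9]
opening: 0.775
finger_force: 67.8
```

Call:
jog_arm(
  increments=[
    {"dx": 0,"dy": 0,"dz": 0.2,"ax": 0,"ay": 0,"az": 0,"gripper": -1},
    {"dx": 0,"dy": 0,"dz": 0.5,"ax": 0,"ay": 0,"az": 0,"gripper": -1},
    {"dx": 0,"dy": -0.1,"dz": 0.8,"ax": 0,"ay": 0,"az": 0,"gripper": -1},
    {"dx": 0.1,"dy": -0.35,"dz": 1,"ax": 0,"ay": 0,"az": 0.03,"gripper": -1},
    {"dx": 0.3,"dy": -0.65,"dz": 1,"ax": 0,"ay": 0,"az": 0.07,"gripper": -1},
    {"dx": 0.5,"dy": -0.9,"dz": 1,"ax": 0,"ay": 0,"az": 0.07,"gripper": -1},
    {"dx": 0.5,"dy": -0.9,"dz": 1,"ax": 0,"ay": 0,"az": 0.07,"gripper": -1},
  ],
)

```text
time: 18.5
eef_pos: [0.5024, -0.0326, 0.1574]
tcp_rot: [0.719, 0.696, 0.001, 0.003]
contact_force: [0.4, 0.6, -1.8]
opening: 0.776
finger_force: 68.6
```

```bash
python3 st.py
```

```text
t 18.5 eef [ 0.5024 -0.0326  0.1574] th -0.033 F [ 0.4  0.6 -1.8] op 0.776
```

Call:
jog_arm(
  increments=[
    {"dx": 0.3,"dy": -0.25,"dz": 0,"ax": 0,"ay": 0,"az": 0,"gripper": -1},
    {"dx": 0.6,"dy": -0.5,"dz": 0,"ax": 0,"ay": 0,"az": 0,"gripper": -1},
    {"dx": 0.86,"dy": -0.69,"dz": 0,"ax": 0,"ay": 0,"az": 0,"gripper": -1},
    {"dx": 0.86,"dy": -0.69,"dz": -0.2,"ax": 0,"ay": 0,"az": 0,"gripper": -1},
    {"dx": 0.86,"dy": -0.69,"dz": -0.4,"ax": 0,"ay": 0,"az": 0,"gripper": -1},
    {"dx": 0.86,"dy": -0.69,"dz": -0.6,"ax": 0,"ay": 0,"az": 0,"gripper": -1},
    {"dx": 0.86,"dy": -0.69,"dz": -0.6,"ax": 0,"ay": 0,"az": 0,"gripper": -1},
    {"dx": 0.86,"dy": -0.69,"dz": -0.6,"ax": 0,"ay": 0,"az": 0,"gripper": -1},
  ],
)

```text
time: 19.3
eef_pos: [0.6024, -0.1114, 0.0835]
tcp_rot: [0.717, 0.697, -0.0, -0.0]
contact_force: [0.8, -0.1, -1.3]
opening: 0.771
finger_force: 68.5
```

```bash
python3 st.py
```

```text
t 19.3 eef [ 0.6024 -0.1114  0.0835] th -0.029 F [ 0.8 -0.1 -1.3] op 0.771
```

Call:
jog_arm(
  increments=[
    {"dx": 0.025,"dy": -0.01,"dz": -0.1,"ax": 0,"ay": 0,"az": 0,"gripper": -1},
    {"dx": 0.025,"dy": -0.01,"dz": -0.2,"ax": 0,"ay": 0,"az": 0,"gripper": -1},
    {"dx": 0.025,"dy": -0.01,"dz": -0.27,"ax": 0,"ay": 0,"az": 0,"gripper": -1},
    {"dx": 0.025,"dy": -0.01,"dz": -0.295,"ax": 0,"ay": 0,"az": 0,"gripper": -1},
    {"dx": 0.025,"dy": -0.01,"dz": -0.295,"ax": 0,"ay": 0,"az": 0,"gripper": -1},
    {"dx": 0.025,"dy": -0.01,"dz": -0.295,"ax": 0,"ay": 0,"az": 0,"gripper": -1},
  ],
)

```text
time: 19.9
eef_pos: [0.6055, -0.1131, 0.0484]
tcp_rot: [0.717, 0.697, -0.0, -0.0]
contact_force: [-2.4, 0.7, 3.3]
opening: 0.779
finger_force: 69.2
```

Call:
jog_arm(
  increments=[
    {"dx": 0.015,"dy": -0.012,"dz": 0.01,"ax": 0,"ay": 0,"az": 0,"gripper": -1},
    {"dx": 0.015,"dy": -0.012,"dz": 0.0,"ax": 0,"ay": 0,"az": 0,"gripper": -1},
    {"dx": 0.015,"dy": -0.012,"dz": 0,"ax": 0,"ay": 0,"az": 0,"gripper": 1},
    {"dx": 0.015,"dy": -0.012,"dz": 0,"ax": 0,"ay": 0,"az": 0,"gripper": 1},
    {"dx": 0.015,"dy": -0.012,"dz": 0,"ax": 0,"ay": 0,"az": 0,"gripper": 1},
    {"dx": 0.015,"dy": -0.012,"dz": 0.3,"ax": 0,"ay": 0,"az": 0,"gripper": 1},
    {"dx": 0.015,"dy": -0.012,"dz": 0.7,"ax": 0,"ay": 0,"az": 0,"gripper": 1},
    {"dx": 0.015,"dy": -0.012,"dz": 1,"ax": 0,"ay": 0,"az": 0,"gripper": 1},
    {"dx": 0.015,"dy": -0.012,"dz": 1,"ax": 0,"ay": 0,"az": 0,"gripper": 1},
  ],
)

```text
time: 20.8
eef_pos: [0.6115, -0.1159, 0.1758]
tcp_rot: [0.717, 0.697, 0.003, 0.006]
contact_force: [1.1, -0.2, -0.0]
opening: 1.002
finger_force: 0.0
```

Call:
jog_arm(
  increments=[
    {"dx": 0,"dy": -0.3,"dz": 0.3,"ax": 0,"ay": 0,"az": 0,"gripper": 1},
    {"dx": 0,"dy": -0.7,"dz": 0.7,"ax": 0,"ay": 0,"az": 0,"gripper": 1},
    {"dx": 0,"dy": -0.7,"dz": 1,"ax": 0,"ay": 0,"az": 0,"gripper": 1},
    {"dx": 0,"dy": -0.7,"dz": 1,"ax": 0,"ay": 0,"az": 0,"gripper": 1},
    {"dx": 0,"dy": -0.7,"dz": 1,"ax": 0,"ay": 0,"az": 0,"gripper": 1},
  ],
)

```text
time: 21.3
eef_pos: [0.608, -0.1993, 0.2892]
tcp_rot: [0.718, 0.696, 0.001, 0.001]
contact_force: [0.1, -0.4, -1.3]
opening: 1.003
finger_force: 0.0
```

```bash
cat > stack.py <<'E'
from h import *
import sys
c=cam("wrist");W=cloud(c);f=c["frame"];np.savez("ws.npz",W=W,f=f);cv2.imwrite("pics/%s.png"%sys.argv[1],f)
x,y,z=[W[...,i] for i in range(3)]
C=np.array([.6054,-.1807]);ya=-.03;Rm=np.array([[np.cos(ya),-np.sin(ya)],[np.sin(ya),np.cos(ya)]])
L=(W[...,:2]-C)@Rm
for nm,ty,zz in [a for a in (("b-",-.066,.038),("b0",0,.038),("b+",.066,.038),("m-",-.033,.083),("m+",.033,.083),("t",0,.1285))]:
    m=(z>zz+.012)&(z<zz+.032)&(abs(L[...,1]-ty)<.03)&(abs(L[...,0])<.06)
    if m.sum()<300: print(nm,"none",m.sum());continue
    P=L[m];t=P[z[m]>np.percentile(z[m],99)-.003]
    d=np.linalg.svd(t-t.mean(0),full_matrices=False)[2][0]
    print(nm,"x range",np.percentile(P[:,0],[.5,99.5]).round(4),"y strip",t[:,1].mean().round(4),"rel ang",round((np.arctan2(d[1],d[0])+1.57)%3.1416-1.57,3),"ztop",np.percentile(z[m],99).round(4))
E
python3 stack.py s1; python3 st.py
```

```text
b- x range [-0.0332  0.0339] y strip -0.0653 rel ang -0.002 ztop 0.0672
b0 x range [-0.0325  0.0346] y strip -0.0009 rel ang -0.003 ztop 0.0672
b+ x range [-0.0322  0.0343] y strip 0.0647 rel ang 0.005 ztop 0.0671
m- none 0
m+ none 0
t none 0
t 21.35 eef [ 0.6072 -0.1985  0.2869] th -0.029 F [-0.4 -0.5 -0.5] op 1.001
```

View pics/s1.png

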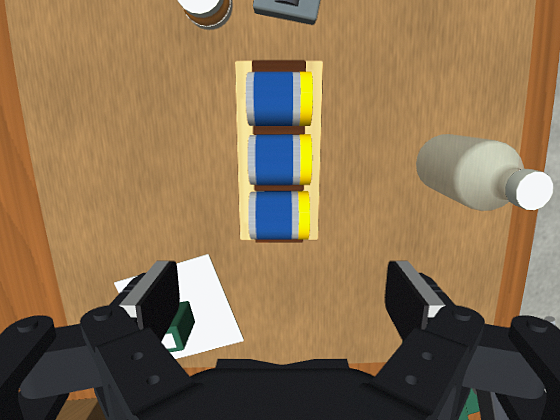

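The bottom row sits in the grooves, within 1 mm, at (280,97), (280,160) and (280,215). The green marker stands on the pad at (180,325).

Call:
jog_arm(
  increments=[
    {"dx": -0.2,"dy": 0.4,"dz": 0,"ax": 0,"ay": 0,"az": -0.05,"gripper": 1},
    {"dx": -0.4,"dy": 0.8,"dz": 0,"ax": 0,"ay": 0,"az": -0.1,"gripper": 1},
    {"dx": -0.5,"dy": 1,"dz": 0,"ax": 0,"ay": 0,"az": -0.115,"gripper": 1},
    {"dx": -0.5,"dy": 1,"dz": 0,"ax": 0,"ay": 0,"az": -0.115,"gripper": 1},
  ],
)

```text
time: 21.75
eef_pos: [0.5449, -0.0743, 0.2849]
tcp_rot: [0.776, 0.631, -0.001, -0.003]
contact_force: [-0.8, 0.3, -0.2]
opening: 1.001
finger_force: 0.0
```

Call:
jog_arm(
  increments=[
    {"dx": -0.2,"dy": 0.4,"dz": 0,"ax": 0,"ay": 0,"az": 0,"gripper": 1},
    {"dx": -0.4,"dy": 0.8,"dz": 0,"ax": 0,"ay": 0,"az": 0,"gripper": 1},
    {"dx": -0.5,"dy": 1,"dz": 0,"ax": 0,"ay": 0,"az": 0,"gripper": 1},
    {"dx": -0.5,"dy": 1,"dz": 0,"ax": 0,"ay": 0,"az": 0,"gripper": 1},
  ],
)

```text
time: 22.15
eef_pos: [0.4855, 0.0443, 0.2858]
tcp_rot: [0.776, 0.631, -0.001, -0.002]
contact_force: [-0.3, 0.5, -0.8]
opening: 0.999
finger_force: 0.0
```

Call:
jog_arm(
  increments=[
    {"dx": -0.2,"dy": 0.4,"dz": -0.2,"ax": 0,"ay": 0,"az": 0,"gripper": 1},
    {"dx": -0.4,"dy": 0.8,"dz": -0.4,"ax": 0,"ay": 0,"az": 0,"gripper": 1},
    {"dx": -0.5,"dy": 1,"dz": -0.7,"ax": 0,"ay": 0,"az": 0,"gripper": 1},
    {"dx": -0.5,"dy": 1,"dz": -0.7,"ax": 0,"ay": 0,"az": 0,"gripper": 1},
    {"dx": -0.5,"dy": 1,"dz": -0.7,"ax": 0,"ay": 0,"az": 0,"gripper": 1},
  ],
)

```text
time: 22.65
eef_pos: [0.4261, 0.1613, 0.2011]
tcp_rot: [0.777, 0.63, -0.003, -0.001]
contact_force: [0.0, -0.0, -0.5]
opening: 0.999
finger_force: 0.0
```

```bash
python3 look.py
```

```text
tin ctr [0.4395 0.3024] ang -0.038 size [0.077 0.037] strip [0.4227 0.3086] z 0.057 rect [0.437 0.298 0.078 0.034]
tin ctr [0.4229 0.1788] ang -0.212 size [0.068 0.052] strip [0.4231 0.1789] z 0.057 rect [0.423 0.179 0.068 0.051]
tin ctr [ 0.5903 -0.1122] ang -0.02 size [0.034 0.049] strip [ 0.5898 -0.1063] z 0.0659 rect [ 0.59  -0.112  0.049  0.034]
t 22.7 eef [0.4278 0.1608 0.2031] th -0.209 F [0.  0.1 0.3] op 1.003
```

Call:
jog_arm(
  increments=[
    {"dx": -0.03,"dy": 0.15,"dz": -0.2,"ax": 0,"ay": 0,"az": 0,"gripper": 1},
    {"dx": -0.03,"dy": 0.15,"dz": -0.5,"ax": 0,"ay": 0,"az": 0,"gripper": 1},
    {"dx": -0.03,"dy": 0.15,"dz": -0.8,"ax": 0,"ay": 0,"az": 0,"gripper": 1},
    {"dx": -0.03,"dy": 0.15,"dz": -0.8,"ax": 0,"ay": 0,"az": 0,"gripper": 1},
    {"dx": -0.03,"dy": 0.15,"dz": -0.8,"ax": 0,"ay": 0,"az": 0,"gripper": 1},
  ],
)

```text
time: 23.2
eef_pos: [0.4256, 0.1785, 0.1091]
tcp_rot: [0.778, 0.629, 0.0, 0.0]
contact_force: [-0.5, -0.4, 1.0]
opening: 0.999
finger_force: 0.0
```

```bash
python3 st.py
```

```text
t 23.2 eef [0.4256 0.1785 0.1091] th -0.211 F [-0.5 -0.4  1. ] op 0.999
```

Call:
jog_arm(
  increments=[
    {"dx": -0.015,"dy": 0,"dz": -0.3,"ax": 0,"ay": 0,"az": 0,"gripper": 1},
    {"dx": -0.015,"dy": 0,"dz": -0.55,"ax": 0,"ay": 0,"az": 0,"gripper": 1},
    {"dx": -0.015,"dy": 0,"dz": -0.6,"ax": 0,"ay": 0,"az": 0,"gripper": 1},
    {"dx": -0.015,"dy": 0,"dz": -0.6,"ax": 0,"ay": 0,"az": 0,"gripper": 1},
    {"dx": -0.015,"dy": 0,"dz": -0.6,"ax": 0,"ay": 0,"az": 0,"gripper": -1},
    {"dx": -0.015,"dy": 0,"dz": -0.6,"ax": 0,"ay": 0,"az": 0,"gripper": -1},
    {"dx": -0.015,"dy": 0,"dz": -0.6,"ax": 0,"ay": 0,"az": 0,"gripper": -1},
    {"dx": -0.015,"dy": 0,"dz": -0.6,"ax": 0,"ay": 0,"az": 0,"gripper": -1},
  ],
)

```text
time: 24.0
eef_pos: [0.4248, 0.18, 0.0391]
tcp_rot: [0.777, 0.629, 0.003, 0.001]
contact_force: [-0.7, 0.8, 6.8]
opening: 0.773
finger_force: 68.0
```

Call:
jog_arm(
  increments=[
    {"dx": 0,"dy": 0,"dz": 0.2,"ax": 0,"ay": 0,"az": 0,"gripper": -1},
    {"dx": 0,"dy": 0,"dz": 0.5,"ax": 0,"ay": 0,"az": 0,"gripper": -1},
    {"dx": 0,"dy": -0.1,"dz": 0.8,"ax": 0,"ay": 0,"az": 0,"gripper": -1},
    {"dx": 0.1,"dy": -0.35,"dz": 1,"ax": 0,"ay": 0,"az": 0.03,"gripper": -1},
    {"dx": 0.2,"dy": -0.65,"dz": 1,"ax": 0,"ay": 0,"az": 0.07,"gripper": -1},
    {"dx": 0.3,"dy": -0.9,"dz": 1,"ax": 0,"ay": 0,"az": 0.115,"gripper": -1},
    {"dx": 0.3,"dy": -0.9,"dz": 1,"ax": 0,"ay": 0,"az": 0.115,"gripper": -1},
  ],
)

```text
time: 24.7
eef_pos: [0.4597, 0.0686, 0.1575]
tcp_rot: [0.718, 0.696, 0.001, 0.002]
contact_force: [-0.3, 0.5, -2.4]
opening: 0.774
finger_force: 69.5
```

Call:
jog_arm(
  increments=[
    {"dx": 0.1,"dy": -0.3,"dz": 0.1,"ax": 0,"ay": 0,"az": 0,"gripper": -1},
    {"dx": 0.2,"dy": -0.6,"dz": 0.1,"ax": 0,"ay": 0,"az": 0,"gripper": -1},
    {"dx": 0.3,"dy": -0.9,"dz": 0.1,"ax": 0,"ay": 0,"az": 0,"gripper": -1},
    {"dx": 0.35,"dy": -1,"dz": 0.1,"ax": 0,"ay": 0,"az": 0,"gripper": -1},
  ],
)

```text
time: 25.1
eef_pos: [0.5009, -0.0508, 0.1687]
tcp_rot: [0.718, 0.696, 0.0, 0.001]
contact_force: [-0.4, 1.3, -2.4]
opening: 0.774
finger_force: 69.5
```

Call:
jog_arm(
  increments=[
    {"dx": 0.2,"dy": -0.3,"dz": 0,"ax": 0,"ay": 0,"az": 0,"gripper": -1},
    {"dx": 0.4,"dy": -0.6,"dz": 0,"ax": 0,"ay": 0,"az": 0,"gripper": -1},
    {"dx": 0.6,"dy": -0.9,"dz": 0,"ax": 0,"ay": 0,"az": 0,"gripper": -1},
    {"dx": 0.8,"dy": -1,"dz": 0,"ax": 0,"ay": 0,"az": 0,"gripper": -1},
    {"dx": 0.8,"dy": -1,"dz": 0,"ax": 0,"ay": 0,"az": 0,"gripper": -1},
  ],
)

```text
time: 25.6
eef_pos: [0.5982, -0.1699, 0.168]
tcp_rot: [0.718, 0.696, 0.0, 0.001]
contact_force: [-0.2, 0.1, -3.3]
opening: 0.779
finger_force: 69.5
```

```bash
python3 st.py
```

```text
t 25.6 eef [ 0.5982 -0.1699  0.168 ] th -0.031 F [-0.2  0.1 -3.3] op 0.779
```

Call:
jog_arm(
  increments=[
    {"dx": 0.04,"dy": -0.2,"dz": 0,"ax": 0,"ay": 0,"az": 0,"gripper": -1},
    {"dx": 0.05,"dy": -0.355,"dz": -0.1,"ax": 0,"ay": 0,"az": 0,"gripper": -1},
    {"dx": 0.05,"dy": -0.355,"dz": -0.3,"ax": 0,"ay": 0,"az": 0,"gripper": -1},
    {"dx": 0.05,"dy": -0.355,"dz": -0.42,"ax": 0,"ay": 0,"az": 0,"gripper": -1},
    {"dx": 0.05,"dy": -0.355,"dz": -0.42,"ax": 0,"ay": 0,"az": 0,"gripper": -1},
    {"dx": 0.05,"dy": -0.355,"dz": -0.42,"ax": 0,"ay": 0,"az": 0,"gripper": -1},
    {"dx": 0.05,"dy": -0.355,"dz": -0.42,"ax": 0,"ay": 0,"az": 0,"gripper": -1},
  ],
)

```text
time: 26.3
eef_pos: [0.6028, -0.2111, 0.1188]
tcp_rot: [0.717, 0.697, 0.0, 0.001]
contact_force: [0.6, 0.4, -2.6]
opening: 0.772
finger_force: 69.4
```

```bash
python3 st.py
```

```text
t 26.3 eef [ 0.6028 -0.2111  0.1188] th -0.028 F [ 0.6  0.4 -2.6] op 0.772
```

Call:
jog_arm(
  increments=[
    {"dx": 0.018,"dy": -0.015,"dz": -0.07,"ax": 0,"ay": 0,"az": 0,"gripper": -1},
    {"dx": 0.018,"dy": -0.015,"dz": -0.13,"ax": 0,"ay": 0,"az": 0,"gripper": -1},
    {"dx": 0.018,"dy": -0.015,"dz": -0.18,"ax": 0,"ay": 0,"az": 0,"gripper": -1},
    {"dx": 0.018,"dy": -0.015,"dz": -0.205,"ax": 0,"ay": 0,"az": 0,"gripper": -1},
    {"dx": 0.018,"dy": -0.015,"dz": -0.205,"ax": 0,"ay": 0,"az": 0,"gripper": -1},
    {"dx": 0.018,"dy": -0.015,"dz": -0.205,"ax": 0,"ay": 0,"az": 0,"gripper": -1},
  ],
)

```text
time: 26.9
eef_pos: [0.6044, -0.2126, 0.0948]
tcp_rot: [0.717, 0.697, 0.0, -0.001]
contact_force: [-3.9, 3.8, 5.7]
opening: 0.775
finger_force: 70.5
```

Call:
jog_arm(
  increments=[
    {"dx": 0,"dy": 0.008,"dz": 0.015,"ax": 0,"ay": 0,"az": 0,"gripper": -1},
    {"dx": 0,"dy": 0.008,"dz": 0.015,"ax": 0,"ay": 0,"az": 0,"gripper": -1},
    {"dx": 0,"dy": 0.008,"dz": 0.01,"ax": 0,"ay": 0,"az": 0,"gripper": 0.7},
    {"dx": 0,"dy": 0.008,"dz": 0.01,"ax": 0,"ay": 0,"az": 0,"gripper": 1},
    {"dx": 0,"dy": 0.008,"dz": 0.01,"ax": 0,"ay": 0,"az": 0,"gripper": 1},
    {"dx": 0,"dy": 0.008,"dz": 0.01,"ax": 0,"ay": 0,"az": 0,"gripper": 1},
  ],
)

```text
time: 27.5
eef_pos: [0.6044, -0.2121, 0.0942]
tcp_rot: [0.717, 0.697, 0.0, 0.0]
contact_force: [-0.1, 0.6, 0.3]
opening: 0.999
finger_force: 0.0
```

Call:
jog_arm(
  increments=[
    {"dx": 0,"dy": 0,"dz": 0.2,"ax": 0,"ay": 0,"az": 0,"gripper": 1},
    {"dx": 0,"dy": 0,"dz": 0.5,"ax": 0,"ay": 0,"az": 0,"gripper": 1},
    {"dx": 0,"dy": 0,"dz": 0.9,"ax": 0,"ay": 0,"az": 0,"gripper": 1},
    {"dx": 0,"dy": 0,"dz": 1,"ax": 0,"ay": 0,"az": 0,"gripper": 1},
  ],
)

```text
time: 27.9
eef_pos: [0.6071, -0.2135, 0.2215]
tcp_rot: [0.717, 0.697, 0.002, 0.006]
contact_force: [0.3, -0.2, 1.1]
opening: 1.002
finger_force: 0.0
```

Call:
jog_arm(
  increments=[
    {"dx": 0,"dy": 0.2,"dz": 0.3,"ax": 0,"ay": 0,"az": 0,"gripper": 1},
    {"dx": 0,"dy": 0.2,"dz": 0.7,"ax": 0,"ay": 0,"az": 0,"gripper": 1},
    {"dx": 0,"dy": 0.2,"dz": 0.8,"ax": 0,"ay": 0,"az": 0,"gripper": 1},
    {"dx": 0,"dy": 0.2,"dz": 0.8,"ax": 0,"ay": 0,"az": 0,"gripper": 1},
  ],
)

```text
time: 28.3
eef_pos: [0.6055, -0.1885, 0.3136]
tcp_rot: [0.717, 0.697, 0.001, 0.003]
contact_force: [-0.1, -0.6, -0.4]
opening: 0.999
finger_force: 0.0
```

```bash
python3 stack.py s2; python3 st.py
```

```text
b- x range [-0.0331  0.0335] y strip -0.0725 rel ang 0.002 ztop 0.0671
b0 x range [-0.0326  0.0349] y strip 0.0005 rel ang 0.01 ztop 0.0673
b+ x range [-0.0325  0.0345] y strip 0.0646 rel ang 0.002 ztop 0.067
m- x range [-0.0338  0.0335] y strip -0.033 rel ang 0.003 ztop 0.1126
m+ none 0
t none 0
t 28.35 eef [ 0.6045 -0.1882  0.3104] th -0.029 F [0.7 0.2 0.2] op 0.998
```

Call:
jog_arm(
  increments=[
    {"dx": -0.2,"dy": 0.4,"dz": 0,"ax": 0,"ay": 0,"az": 0.03,"gripper": 1},
    {"dx": -0.3,"dy": 0.8,"dz": 0,"ax": 0,"ay": 0,"az": 0.05,"gripper": 1},
    {"dx": -0.36,"dy": 1,"dz": 0,"ax": 0,"ay": 0,"az": 0.07,"gripper": 1},
    {"dx": -0.36,"dy": 1,"dz": 0,"ax": 0,"ay": 0,"az": 0.07,"gripper": 1},
  ],
)

```text
time: 28.75
eef_pos: [0.5592, -0.0649, 0.3067]
tcp_rot: [0.677, 0.736, -0.001, -0.003]
contact_force: [-0.8, -0.5, -0.4]
opening: 0.999
finger_force: 0.0
```

Call:
jog_arm(
  increments=[
    {"dx": -0.2,"dy": 0.4,"dz": 0,"ax": 0,"ay": 0,"az": 0.03,"gripper": 1},
    {"dx": -0.3,"dy": 0.8,"dz": 0,"ax": 0,"ay": 0,"az": 0.05,"gripper": 1},
    {"dx": -0.36,"dy": 1,"dz": 0,"ax": 0,"ay": 0,"az": 0.07,"gripper": 1},
    {"dx": -0.36,"dy": 1,"dz": 0,"ax": 0,"ay": 0,"az": 0.07,"gripper": 1},
  ],
)

```text
time: 29.15
eef_pos: [0.5166, 0.0538, 0.3077]
tcp_rot: [0.635, 0.772, -0.001, -0.002]
contact_force: [0.6, -1.2, -0.1]
opening: 1.0
finger_force: 0.0
```

Call:
jog_arm(
  increments=[
    {"dx": -0.2,"dy": 0.4,"dz": 0,"ax": 0,"ay": 0,"az": 0.03,"gripper": 1},
    {"dx": -0.3,"dy": 0.8,"dz": 0,"ax": 0,"ay": 0,"az": 0.05,"gripper": 1},
    {"dx": -0.36,"dy": 1,"dz": 0,"ax": 0,"ay": 0,"az": 0.08,"gripper": 1},
    {"dx": -0.36,"dy": 1,"dz": 0,"ax": 0,"ay": 0,"az": 0.08,"gripper": 1},
  ],
)

```text
time: 29.55
eef_pos: [0.4741, 0.1731, 0.3083]
tcp_rot: [0.586, 0.811, -0.001, -0.001]
contact_force: [-1.1, -0.7, -0.4]
opening: 0.999
finger_force: 0.0
```

Call:
jog_arm(
  increments=[
    {"dx": -0.15,"dy": 0.4,"dz": -0.3,"ax": 0,"ay": 0,"az": 0,"gripper": 1},
    {"dx": -0.25,"dy": 0.8,"dz": -0.6,"ax": 0,"ay": 0,"az": 0,"gripper": 1},
    {"dx": -0.3,"dy": 1,"dz": -0.9,"ax": 0,"ay": 0,"az": 0,"gripper": 1},
    {"dx": -0.3,"dy": 1,"dz": -0.9,"ax": 0,"ay": 0,"az": 0,"gripper": 1},
    {"dx": -0.3,"dy": 1,"dz": -0.9,"ax": 0,"ay": 0,"az": 0,"gripper": 1},
  ],
)

```text
time: 30.05
eef_pos: [0.4377, 0.2908, 0.1985]
tcp_rot: [0.587, 0.81, -0.003, -0.001]
contact_force: [0.4, 0.0, -0.2]
opening: 0.999
finger_force: 0.0
```

```bash
python3 look.py
```

```text
tin ctr [0.5089 0.4096] ang 0.102 size [0.069 0.052] strip [0.5088 0.4095] z 0.057 rect [0.509 0.41  0.069 0.051]
tin ctr [0.4381 0.3184] ang 0.314 size [0.068 0.051] strip [0.4384 0.3185] z 0.0569 rect [0.438 0.318 0.068 0.051]
t 30.1 eef [0.4392 0.2906 0.201 ] th 0.316 F [-0.5 -0.4  0.6] op 0.996
```

Call:
jog_arm(
  increments=[
    {"dx": 0,"dy": 0.22,"dz": -0.2,"ax": 0,"ay": 0,"az": 0,"gripper": 1},
    {"dx": 0,"dy": 0.22,"dz": -0.5,"ax": 0,"ay": 0,"az": 0,"gripper": 1},
    {"dx": 0,"dy": 0.22,"dz": -0.8,"ax": 0,"ay": 0,"az": 0,"gripper": 1},
    {"dx": 0,"dy": 0.22,"dz": -0.8,"ax": 0,"ay": 0,"az": 0,"gripper": 1},
    {"dx": 0,"dy": 0.22,"dz": -0.8,"ax": 0,"ay": 0,"az": 0,"gripper": 1},
  ],
)

```text
time: 30.6
eef_pos: [0.4406, 0.3175, 0.1078]
tcp_rot: [0.588, 0.809, 0.001, 0.001]
contact_force: [0.3, 0.5, 1.1]
opening: 1.002
finger_force: 0.0
```

```bash
python3 look.py
```

```text
tin ctr [0.5087 0.4094] ang 0.11 size [0.069 0.052] strip [0.5078 0.4096] z 0.0569 rect [0.509 0.409 0.069 0.052]
tin ctr [0.4382 0.3187] ang 0.316 size [0.068 0.052] strip [0.4382 0.3191] z 0.0568 rect [0.438 0.319 0.068 0.052]
t 30.65 eef [0.4412 0.3181 0.109 ] th 0.315 F [ 0.2 -0.2  0.7] op 0.996
```

Call:
jog_arm(
  increments=[
    {"dx": -0.02,"dy": 0.005,"dz": -0.3,"ax": 0,"ay": 0,"az": 0,"gripper": 1},
    {"dx": -0.02,"dy": 0.005,"dz": -0.55,"ax": 0,"ay": 0,"az": 0,"gripper": 1},
    {"dx": -0.02,"dy": 0.005,"dz": -0.6,"ax": 0,"ay": 0,"az": 0,"gripper": 1},
    {"dx": -0.02,"dy": 0.005,"dz": -0.6,"ax": 0,"ay": 0,"az": 0,"gripper": 1},
    {"dx": -0.02,"dy": 0.005,"dz": -0.6,"ax": 0,"ay": 0,"az": 0,"gripper": -1},
    {"dx": -0.02,"dy": 0.005,"dz": -0.6,"ax": 0,"ay": 0,"az": 0,"gripper": -1},
    {"dx": -0.02,"dy": 0.005,"dz": -0.6,"ax": 0,"ay": 0,"az": 0,"gripper": -1},
    {"dx": -0.02,"dy": 0.005,"dz": -0.6,"ax": 0,"ay": 0,"az": 0,"gripper": -1},
  ],
)

```text
time: 31.45
eef_pos: [0.4389, 0.3202, 0.0375]
tcp_rot: [0.587, 0.81, 0.003, 0.002]
contact_force: [1.1, -1.0, 6.5]
opening: 0.777
finger_force: 69.1
```

Call:
jog_arm(
  increments=[
    {"dx": 0,"dy": 0,"dz": 0.2,"ax": 0,"ay": 0,"az": 0,"gripper": -1},
    {"dx": 0,"dy": 0,"dz": 0.5,"ax": 0,"ay": 0,"az": 0,"gripper": -1},
    {"dx": 0,"dy": -0.1,"dz": 0.8,"ax": 0,"ay": 0,"az": 0,"gripper": -1},
    {"dx": 0.05,"dy": -0.35,"dz": 1,"ax": 0,"ay": 0,"az": -0.03,"gripper": -1},
    {"dx": 0.1,"dy": -0.65,"dz": 1,"ax": 0,"ay": 0,"az": -0.07,"gripper": -1},
    {"dx": 0.1,"dy": -0.9,"dz": 1,"ax": 0,"ay": 0,"az": -0.11,"gripper": -1},
    {"dx": 0.1,"dy": -0.9,"dz": 1,"ax": 0,"ay": 0,"az": -0.11,"gripper": -1},
  ],
)

```text
time: 32.15
eef_pos: [0.4483, 0.2084, 0.1548]
tcp_rot: [0.656, 0.755, -0.0, 0.001]
contact_force: [-0.4, 0.8, -2.8]
opening: 0.784
finger_force: 68.1
```

Call:
jog_arm(
  increments=[
    {"dx": 0.1,"dy": -0.3,"dz": 0.1,"ax": 0,"ay": 0,"az": -0.04,"gripper": -1},
    {"dx": 0.2,"dy": -0.6,"dz": 0.1,"ax": 0,"ay": 0,"az": -0.07,"gripper": -1},
    {"dx": 0.2,"dy": -0.9,"dz": 0.1,"ax": 0,"ay": 0,"az": -0.11,"gripper": -1},
    {"dx": 0.2,"dy": -1,"dz": 0.1,"ax": 0,"ay": 0,"az": -0.11,"gripper": -1},
  ],
)

```text
time: 32.55
eef_pos: [0.4725, 0.0891, 0.1666]
tcp_rot: [0.718, 0.696, 0.0, 0.0]
contact_force: [-0.1, 0.6, -1.3]
opening: 0.776
finger_force: 68.1
```

Call:
jog_arm(
  increments=[
    {"dx": 0.1,"dy": -0.3,"dz": 0,"ax": 0,"ay": 0,"az": 0,"gripper": -1},
    {"dx": 0.2,"dy": -0.6,"dz": 0,"ax": 0,"ay": 0,"az": 0,"gripper": -1},
    {"dx": 0.3,"dy": -0.9,"dz": 0,"ax": 0,"ay": 0,"az": 0,"gripper": -1},
    {"dx": 0.3,"dy": -1,"dz": 0,"ax": 0,"ay": 0,"az": 0,"gripper": -1},
  ],
)

```text
time: 32.95
eef_pos: [0.5096, -0.031, 0.1667]
tcp_rot: [0.718, 0.696, 0.0, 0.001]
contact_force: [-0.6, 0.8, -2.2]
opening: 0.779
finger_force: 68.1
```

```bash
python3 st.py
```

```text
t 32.95 eef [ 0.5096 -0.031   0.1667] th -0.03 F [-0.6  0.8 -2.2] op 0.779
```

Call:
jog_arm(
  increments=[
    {"dx": 0.25,"dy": -0.3,"dz": 0,"ax": 0,"ay": 0,"az": 0,"gripper": -1},
    {"dx": 0.5,"dy": -0.6,"dz": 0,"ax": 0,"ay": 0,"az": 0,"gripper": -1},
    {"dx": 0.75,"dy": -0.9,"dz": 0,"ax": 0,"ay": 0,"az": 0,"gripper": -1},
    {"dx": 0.83,"dy": -0.99,"dz": 0,"ax": 0,"ay": 0,"az": 0,"gripper": -1},
    {"dx": 0.83,"dy": -0.99,"dz": -0.15,"ax": 0,"ay": 0,"az": 0,"gripper": -1},
    {"dx": 0.83,"dy": -0.99,"dz": -0.3,"ax": 0,"ay": 0,"az": 0,"gripper": -1},
    {"dx": 0.83,"dy": -0.99,"dz": -0.4,"ax": 0,"ay": 0,"az": 0,"gripper": -1},
    {"dx": 0.83,"dy": -0.99,"dz": -0.4,"ax": 0,"ay": 0,"az": 0,"gripper": -1},
    {"dx": 0.83,"dy": -0.99,"dz": -0.4,"ax": 0,"ay": 0,"az": 0,"gripper": -1},
  ],
)

```text
time: 33.85
eef_pos: [0.6079, -0.147, 0.1183]
tcp_rot: [0.717, 0.697, 0.0, -0.0]
contact_force: [-0.0, 0.7, -1.1]
opening: 0.779
finger_force: 68.2
```

```bash
python3 st.py
```

```text
t 33.85 eef [ 0.6079 -0.147   0.1183] th -0.028 F [-0.   0.7 -1.1] op 0.779
```

Call:
jog_arm(
  increments=[
    {"dx": -0.01,"dy": -0.012,"dz": -0.07,"ax": 0,"ay": 0,"az": 0,"gripper": -1},
    {"dx": -0.01,"dy": -0.012,"dz": -0.13,"ax": 0,"ay": 0,"az": 0,"gripper": -1},
    {"dx": -0.01,"dy": -0.012,"dz": -0.18,"ax": 0,"ay": 0,"az": 0,"gripper": -1},
    {"dx": -0.01,"dy": -0.012,"dz": -0.205,"ax": 0,"ay": 0,"az": 0,"gripper": -1},
    {"dx": -0.01,"dy": -0.012,"dz": -0.205,"ax": 0,"ay": 0,"az": 0,"gripper": -1},
    {"dx": -0.01,"dy": -0.012,"dz": -0.205,"ax": 0,"ay": 0,"az": 0,"gripper": -1},
  ],
)

```text
time: 34.45
eef_pos: [0.6067, -0.1491, 0.0941]
tcp_rot: [0.717, 0.697, -0.0, -0.0]
contact_force: [-2.3, 1.4, 1.9]
opening: 0.781
finger_force: 68.7
```

Contact is light and centred, so I'll release, lift and check.

Call:
jog_arm(
  increments=[
    {"dx": 0,"dy": 0,"dz": -0.005,"ax": 0,"ay": 0,"az": 0,"gripper": -1},
    {"dx": 0,"dy": 0,"dz": -0.005,"ax": 0,"ay": 0,"az": 0,"gripper": 0.7},
    {"dx": 0,"dy": 0,"dz": -0.005,"ax": 0,"ay": 0,"az": 0,"gripper": 1},
    {"dx": 0,"dy": 0,"dz": 0,"ax": 0,"ay": 0,"az": 0,"gripper": 1},
    {"dx": 0,"dy": 0,"dz": 0,"ax": 0,"ay": 0,"az": 0,"gripper": 1},
  ],
)

```text
time: 34.95
eef_pos: [0.6068, -0.1494, 0.0934]
tcp_rot: [0.717, 0.697, 0.0, 0.0]
contact_force: [-0.1, -0.4, 0.6]
opening: 0.998
finger_force: 0.0
```

Call:
jog_arm(
  increments=[
    {"dx": 0,"dy": 0,"dz": 0.2,"ax": 0,"ay": 0,"az": 0,"gripper": 1},
    {"dx": 0,"dy": 0,"dz": 0.5,"ax": 0,"ay": 0,"az": 0,"gripper": 1},
    {"dx": 0,"dy": 0,"dz": 0.9,"ax": 0,"ay": 0,"az": 0,"gripper": 1},
    {"dx": 0,"dy": 0,"dz": 1,"ax": 0,"ay": 0,"az": 0,"gripper": 1},
  ],
)

```text
time: 35.35
eef_pos: [0.6096, -0.1505, 0.2205]
tcp_rot: [0.717, 0.697, 0.002, 0.005]
contact_force: [0.1, -0.1, 1.0]
opening: 1.001
finger_force: 0.0
```

Call:
jog_arm(
  increments=[
    {"dx": 0,"dy": -0.3,"dz": 0.3,"ax": 0,"ay": 0,"az": 0,"gripper": 1},
    {"dx": 0,"dy": -0.3,"dz": 0.7,"ax": 0,"ay": 0,"az": 0,"gripper": 1},
    {"dx": 0,"dy": -0.3,"dz": 0.9,"ax": 0,"ay": 0,"az": 0,"gripper": 1},
    {"dx": 0,"dy": -0.3,"dz": 0.9,"ax": 0,"ay": 0,"az": 0,"gripper": 1},
  ],
)

```text
time: 35.75
eef_pos: [0.6084, -0.1865, 0.3272]
tcp_rot: [0.717, 0.697, 0.002, 0.005]
contact_force: [0.2, -0.6, 0.4]
opening: 1.002
finger_force: 0.0
```

```bash
python3 stack.py s3; python3 st.py
```

```text
b- x range [-0.033   0.0339] y strip -0.0728 rel ang -0.0 ztop 0.067
b0 x range [-0.0323  0.0353] y strip -0.003 rel ang 0.003 ztop 0.0676
b+ x range [-0.032  0.034] y strip 0.0682 rel ang 0.001 ztop 0.0672
m- x range [-0.0336  0.0332] y strip -0.033 rel ang -0.004 ztop 0.1127
m+ x range [-0.0331  0.0339] y strip 0.0326 rel ang -0.001 ztop 0.112
t none 0
t 35.8 eef [ 0.6074 -0.1858  0.3236] th -0.029 F [ 1.3 -0.3 -1.2] op 0.999
```

View pics/s3.png

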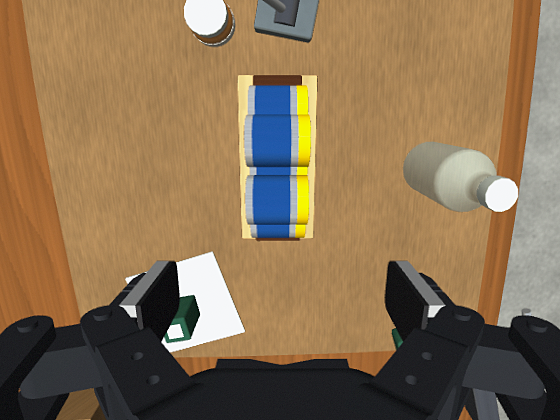

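The second row is saddled at (278,142) and (278,197), and the marker is still on the pad at (180,322). Next is the last tin.

Call:
jog_arm(
  increments=[
    {"dx": -0.1,"dy": 0.4,"dz": 0,"ax": 0,"ay": 0,"az": 0.01,"gripper": 1},
    {"dx": -0.2,"dy": 0.8,"dz": 0,"ax": 0,"ay": 0,"az": 0.02,"gripper": 1},
    {"dx": -0.2,"dy": 1,"dz": 0,"ax": 0,"ay": 0,"az": 0.02,"gripper": 1},
    {"dx": -0.2,"dy": 1,"dz": 0,"ax": 0,"ay": 0,"az": 0.02,"gripper": 1},
  ],
)

```text
time: 36.2
eef_pos: [0.5814, -0.0619, 0.3185]
tcp_rot: [0.705, 0.709, -0.001, -0.002]
contact_force: [0.4, -0.6, -1.0]
opening: 0.999
finger_force: 0.0
```

Call:
jog_arm(
  increments=[
    {"dx": -0.1,"dy": 0.4,"dz": 0,"ax": 0,"ay": 0,"az": 0.01,"gripper": 1},
    {"dx": -0.15,"dy": 0.8,"dz": 0,"ax": 0,"ay": 0,"az": 0.02,"gripper": 1},
    {"dx": -0.15,"dy": 1,"dz": 0,"ax": 0,"ay": 0,"az": 0.02,"gripper": 1},
    {"dx": -0.15,"dy": 1,"dz": 0,"ax": 0,"ay": 0,"az": 0.02,"gripper": 1},
  ],
)

```text
time: 36.6
eef_pos: [0.5639, 0.0567, 0.3193]
tcp_rot: [0.694, 0.72, -0.001, -0.001]
contact_force: [-0.3, -0.1, -0.4]
opening: 0.999
finger_force: 0.0
```

Call:
jog_arm(
  increments=[
    {"dx": -0.1,"dy": 0.4,"dz": 0,"ax": 0,"ay": 0,"az": 0.01,"gripper": 1},
    {"dx": -0.15,"dy": 0.8,"dz": 0,"ax": 0,"ay": 0,"az": 0.02,"gripper": 1},
    {"dx": -0.15,"dy": 1,"dz": 0,"ax": 0,"ay": 0,"az": 0.02,"gripper": 1},
    {"dx": -0.15,"dy": 1,"dz": 0,"ax": 0,"ay": 0,"az": 0.02,"gripper": 1},
  ],
)

```text
time: 37.0
eef_pos: [0.5465, 0.1757, 0.3197]
tcp_rot: [0.683, 0.731, -0.001, -0.001]
contact_force: [0.3, -0.2, -0.5]
opening: 1.001
finger_force: 0.0
```

Call:
jog_arm(
  increments=[
    {"dx": -0.1,"dy": 0.4,"dz": 0,"ax": 0,"ay": 0,"az": 0.01,"gripper": 1},
    {"dx": -0.15,"dy": 0.8,"dz": 0,"ax": 0,"ay": 0,"az": 0.02,"gripper": 1},
    {"dx": -0.15,"dy": 1,"dz": 0,"ax": 0,"ay": 0,"az": 0.026,"gripper": 1},
    {"dx": -0.15,"dy": 1,"dz": 0,"ax": 0,"ay": 0,"az": 0.026,"gripper": 1},
  ],
)

```text
time: 37.4
eef_pos: [0.529, 0.2951, 0.3199]
tcp_rot: [0.668, 0.744, -0.001, -0.0]
contact_force: [-0.2, 0.2, -0.0]
opening: 1.002
finger_force: 0.0
```

Call:
jog_arm(
  increments=[
    {"dx": -0.1,"dy": 0.4,"dz": -0.3,"ax": 0,"ay": 0,"az": 0,"gripper": 1},
    {"dx": -0.15,"dy": 0.8,"dz": -0.7,"ax": 0,"ay": 0,"az": 0,"gripper": 1},
    {"dx": -0.15,"dy": 0.95,"dz": -1,"ax": 0,"ay": 0,"az": 0,"gripper": 1},
    {"dx": -0.15,"dy": 0.95,"dz": -1,"ax": 0,"ay": 0,"az": 0,"gripper": 1},
    {"dx": -0.15,"dy": 0.95,"dz": -1,"ax": 0,"ay": 0,"az": 0,"gripper": 1},
  ],
)

```text
time: 37.9
eef_pos: [0.5098, 0.4067, 0.197]
tcp_rot: [0.669, 0.744, -0.004, -0.001]
contact_force: [1.0, -0.6, 0.6]
opening: 0.998
finger_force: 0.0
```

```bash
python3 look.py
```

```text
tin ctr [0.6079 0.5322] ang -0.616 size [0.061 0.02 ] strip [0.5987 0.5313] z 0.0658 rect [0.608 0.53  0.062 0.015]
tin ctr [0.6508 0.5394] ang 0.986 size [0.024 0.004] strip [0.6516 0.5405] z 0.0659 rect [0.651 0.539 0.024 0.003]
tin ctr [0.7423 0.4635] ang -1.316 size [0.177 0.014] strip [0.7541 0.4183] z 0.0507 rect [0.741 0.463 0.177 0.014]
tin ctr [0.5089 0.4101] ang 0.107 size [0.068 0.052] strip [0.5091 0.4103] z 0.057 rect [0.509 0.41  0.068 0.052]
t 37.95 eef [0.5112 0.4068 0.2002] th 0.105 F [1.4 0.7 0.5] op 1.002
```

Call:
jog_arm(
  increments=[
    {"dx": -0.01,"dy": 0.025,"dz": -0.2,"ax": 0,"ay": 0,"az": 0,"gripper": 1},
    {"dx": -0.01,"dy": 0.025,"dz": -0.5,"ax": 0,"ay": 0,"az": 0,"gripper": 1},
    {"dx": -0.01,"dy": 0.025,"dz": -0.8,"ax": 0,"ay": 0,"az": 0,"gripper": 1},
    {"dx": -0.01,"dy": 0.025,"dz": -0.8,"ax": 0,"ay": 0,"az": 0,"gripper": 1},
    {"dx": -0.01,"dy": 0.025,"dz": -0.8,"ax": 0,"ay": 0,"az": 0,"gripper": 1},
  ],
)

```text
time: 38.45
eef_pos: [0.5113, 0.4108, 0.1078]
tcp_rot: [0.669, 0.743, 0.001, 0.001]
contact_force: [-0.6, 0.0, 0.4]
opening: 1.001
finger_force: 0.0
```

```bash
python3 look.py | tail -2
```

```text
tin ctr [0.5089 0.4102] ang 0.11 size [0.068 0.051] strip [0.5091 0.4105] z 0.0568 rect [0.509 0.41  0.068 0.051]
t 38.5 eef [0.512  0.4117 0.1092] th 0.105 F [ 0.2 -0.4  0.2] op 1.004
```

Call:
jog_arm(
  increments=[
    {"dx": -0.02,"dy": -0.008,"dz": -0.3,"ax": 0,"ay": 0,"az": 0,"gripper": 1},
    {"dx": -0.02,"dy": -0.008,"dz": -0.55,"ax": 0,"ay": 0,"az": 0,"gripper": 1},
    {"dx": -0.02,"dy": -0.008,"dz": -0.6,"ax": 0,"ay": 0,"az": 0,"gripper": 1},
    {"dx": -0.02,"dy": -0.008,"dz": -0.6,"ax": 0,"ay": 0,"az": 0,"gripper": 1},
    {"dx": -0.02,"dy": -0.008,"dz": -0.6,"ax": 0,"ay": 0,"az": 0,"gripper": -1},
    {"dx": -0.02,"dy": -0.008,"dz": -0.6,"ax": 0,"ay": 0,"az": 0,"gripper": -1},
    {"dx": -0.02,"dy": -0.008,"dz": -0.6,"ax": 0,"ay": 0,"az": 0,"gripper": -1},
    {"dx": -0.02,"dy": -0.008,"dz": -0.6,"ax": 0,"ay": 0,"az": 0,"gripper": -1},
  ],
)

```text
time: 39.3
eef_pos: [0.5095, 0.4123, 0.0374]
tcp_rot: [0.669, 0.744, 0.003, 0.001]
contact_force: [-1.0, 0.3, 6.9]
opening: 0.783
finger_force: 70.7
```

Call:
jog_arm(
  increments=[
    {"dx": 0,"dy": 0,"dz": 0.2,"ax": 0,"ay": 0,"az": 0,"gripper": -1},
    {"dx": 0,"dy": 0,"dz": 0.5,"ax": 0,"ay": 0,"az": 0,"gripper": -1},
    {"dx": 0,"dy": -0.1,"dz": 0.8,"ax": 0,"ay": 0,"az": 0,"gripper": -1},
    {"dx": 0.05,"dy": -0.35,"dz": 1,"ax": 0,"ay": 0,"az": -0.03,"gripper": -1},
    {"dx": 0.1,"dy": -0.65,"dz": 1,"ax": 0,"ay": 0,"az": -0.06,"gripper": -1},
    {"dx": 0.1,"dy": -0.9,"dz": 1,"ax": 0,"ay": 0,"az": -0.087,"gripper": -1},
    {"dx": 0.1,"dy": -0.9,"dz": 1,"ax": 0,"ay": 0,"az": -0.087,"gripper": -1},
  ],
)

```text
time: 40.0
eef_pos: [0.5189, 0.2996, 0.1535]
tcp_rot: [0.719, 0.695, -0.001, 0.0]
contact_force: [-0.9, 0.0, -2.5]
opening: 0.776
finger_force: 69.6
```

Call:
jog_arm(
  increments=[
    {"dx": 0,"dy": -0.3,"dz": 0.1,"ax": 0,"ay": 0,"az": 0,"gripper": -1},
    {"dx": 0,"dy": -0.6,"dz": 0.2,"ax": 0,"ay": 0,"az": 0,"gripper": -1},
    {"dx": 0,"dy": -0.9,"dz": 0.3,"ax": 0,"ay": 0,"az": 0,"gripper": -1},
    {"dx": 0,"dy": -1,"dz": 0.4,"ax": 0,"ay": 0,"az": 0,"gripper": -1},
  ],
)

```text
time: 40.4
eef_pos: [0.5186, 0.1807, 0.2017]
tcp_rot: [0.718, 0.696, -0.001, -0.0]
contact_force: [0.2, 0.1, -2.9]
opening: 0.776
finger_force: 69.6
```

Call:
jog_arm(
  increments=[
    {"dx": 0,"dy": -0.3,"dz": 0,"ax": 0,"ay": 0,"az": 0,"gripper": -1},
    {"dx": 0,"dy": -0.6,"dz": 0,"ax": 0,"ay": 0,"az": 0,"gripper": -1},
    {"dx": 0,"dy": -0.9,"dz": 0,"ax": 0,"ay": 0,"az": 0,"gripper": -1},
    {"dx": 0,"dy": -1,"dz": 0,"ax": 0,"ay": 0,"az": 0,"gripper": -1},
  ],
)

```text
time: 40.8
eef_pos: [0.5191, 0.0611, 0.2017]
tcp_rot: [0.718, 0.696, -0.0, 0.0]
contact_force: [-0.4, 0.1, -3.0]
opening: 0.778
finger_force: 69.7
```

Call:
jog_arm(
  increments=[
    {"dx": 0.1,"dy": -0.3,"dz": 0,"ax": 0,"ay": 0,"az": 0,"gripper": -1},
    {"dx": 0.2,"dy": -0.6,"dz": 0,"ax": 0,"ay": 0,"az": 0,"gripper": -1},
    {"dx": 0.3,"dy": -0.9,"dz": 0,"ax": 0,"ay": 0,"az": 0,"gripper": -1},
    {"dx": 0.3,"dy": -1,"dz": 0,"ax": 0,"ay": 0,"az": 0,"gripper": -1},
    {"dx": 0.3,"dy": -1,"dz": 0,"ax": 0,"ay": 0,"az": 0,"gripper": -1},
  ],
)

```text
time: 41.3
eef_pos: [0.5553, -0.0577, 0.2013]
tcp_rot: [0.718, 0.696, 0.0, -0.001]
contact_force: [0.3, 0.4, -2.6]
opening: 0.777
finger_force: 69.7
```

```bash
python3 st.py
```

```text
t 41.3 eef [ 0.5553 -0.0577  0.2013] th -0.032 F [ 0.3  0.4 -2.6] op 0.777
```

Call:
jog_arm(
  increments=[
    {"dx": 0.15,"dy": -0.3,"dz": 0,"ax": 0,"ay": 0,"az": 0,"gripper": -1},
    {"dx": 0.3,"dy": -0.6,"dz": 0,"ax": 0,"ay": 0,"az": 0,"gripper": -1},
    {"dx": 0.4,"dy": -0.9,"dz": 0,"ax": 0,"ay": 0,"az": 0,"gripper": -1},
    {"dx": 0.43,"dy": -1,"dz": 0,"ax": 0,"ay": 0,"az": 0,"gripper": -1},
    {"dx": 0.43,"dy": -1,"dz": -0.1,"ax": 0,"ay": 0,"az": 0,"gripper": -1},
    {"dx": 0.43,"dy": -1,"dz": -0.25,"ax": 0,"ay": 0,"az": 0,"gripper": -1},
    {"dx": 0.43,"dy": -1,"dz": -0.25,"ax": 0,"ay": 0,"az": 0,"gripper": -1},
    {"dx": 0.43,"dy": -1,"dz": -0.25,"ax": 0,"ay": 0,"az": 0,"gripper": -1},
  ],
)

```text
time: 42.1
eef_pos: [0.6058, -0.1749, 0.1703]
tcp_rot: [0.717, 0.697, -0.0, -0.002]
contact_force: [0.3, -0.1, -2.4]
opening: 0.78
finger_force: 69.5
```

```bash
python3 st.py; python3 stack.py s4
```

```text
t 42.1 eef [ 0.6058 -0.1749  0.1703] th -0.029 F [ 0.3 -0.1 -2.4] op 0.78
b- none 0
b0 none 0
b+ x range [-0.0322  0.0344] y strip 0.0681 rel ang 0.008 ztop 0.067
m- none 0
m+ x range [-0.033   0.0337] y strip 0.0328 rel ang 0.002 ztop 0.112
t none 0
```

Call:
jog_arm(
  increments=[
    {"dx": 0,"dy": -0.045,"dz": -0.08,"ax": 0,"ay": 0,"az": 0,"gripper": -1},
    {"dx": 0,"dy": -0.045,"dz": -0.16,"ax": 0,"ay": 0,"az": 0,"gripper": -1},
    {"dx": 0,"dy": -0.045,"dz": -0.22,"ax": 0,"ay": 0,"az": 0,"gripper": -1},
    {"dx": 0,"dy": -0.045,"dz": -0.25,"ax": 0,"ay": 0,"az": 0,"gripper": -1},
    {"dx": 0,"dy": -0.045,"dz": -0.25,"ax": 0,"ay": 0,"az": 0,"gripper": -1},
    {"dx": 0,"dy": -0.045,"dz": -0.25,"ax": 0,"ay": 0,"az": 0,"gripper": -1},
  ],
)

```text
time: 42.75
eef_pos: [0.6067, -0.1827, 0.1415]
tcp_rot: [0.718, 0.696, -0.0, -0.0]
contact_force: [0.4, -0.1, -2.4]
opening: 0.776
finger_force: 69.6
```

Call:
jog_arm(
  increments=[
    {"dx": -0.008,"dy": 0.015,"dz": -0.01,"ax": 0,"ay": 0,"az": 0,"gripper": -1},
    {"dx": -0.008,"dy": 0.015,"dz": -0.02,"ax": 0,"ay": 0,"az": 0,"gripper": -1},
    {"dx": -0.008,"dy": 0.015,"dz": -0.025,"ax": 0,"ay": 0,"az": 0,"gripper": -1},
    {"dx": -0.008,"dy": 0.015,"dz": -0.025,"ax": 0,"ay": 0,"az": 0,"gripper": -1},
  ],
)

```text
time: 43.15
eef_pos: [0.6057, -0.1808, 0.1385]
tcp_rot: [0.718, 0.696, 0.0, -0.0]
contact_force: [0.3, 0.2, -2.9]
opening: 0.771
finger_force: 69.7
```

Call:
jog_arm(
  increments=[
    {"dx": 0,"dy": 0,"dz": -0.008,"ax": 0,"ay": 0,"az": 0,"gripper": -1},
    {"dx": 0,"dy": 0,"dz": -0.014,"ax": 0,"ay": 0,"az": 0,"gripper": -1},
    {"dx": 0,"dy": 0,"dz": -0.014,"ax": 0,"ay": 0,"az": 0,"gripper": -1},
  ],
)

```text
time: 43.45
eef_pos: [0.6061, -0.1808, 0.138]
tcp_rot: [0.718, 0.696, 0.0, 0.0]
contact_force: [-1.2, 1.6, 2.9]
opening: 0.777
finger_force: 70.3
```

Contact is made and centred, so I'll release, lift and check.

Call:
jog_arm(
  increments=[
    {"dx": 0,"dy": 0,"dz": 0.004,"ax": 0,"ay": 0,"az": 0,"gripper": -1},
    {"dx": 0,"dy": 0,"dz": 0,"ax": 0,"ay": 0,"az": 0,"gripper": 0.7},
    {"dx": 0,"dy": 0,"dz": 0,"ax": 0,"ay": 0,"az": 0,"gripper": 1},
    {"dx": 0,"dy": 0,"dz": 0,"ax": 0,"ay": 0,"az": 0,"gripper": 1},
    {"dx": 0,"dy": 0,"dz": 0,"ax": 0,"ay": 0,"az": 0,"gripper": 1},
  ],
)

```text
time: 43.95
eef_pos: [0.6058, -0.181, 0.1367]
tcp_rot: [0.718, 0.696, -0.0, 0.0]
contact_force: [0.2, 0.2, -0.2]
opening: 1.001
finger_force: 0.0
```

Call:
jog_arm(
  increments=[
    {"dx": 0,"dy": 0,"dz": 0.2,"ax": 0,"ay": 0,"az": 0,"gripper": 1},
    {"dx": 0,"dy": 0,"dz": 0.5,"ax": 0,"ay": 0,"az": 0,"gripper": 1},
    {"dx": 0,"dy": 0,"dz": 0.9,"ax": 0,"ay": 0,"az": 0,"gripper": 1},
    {"dx": 0,"dy": 0,"dz": 1,"ax": 0,"ay": 0,"az": 0,"gripper": 1},
  ],
)

```text
time: 44.35
eef_pos: [0.6083, -0.1821, 0.2641]
tcp_rot: [0.718, 0.696, 0.002, 0.005]
contact_force: [0.1, -0.1, 1.7]
opening: 1.0
finger_force: 0.0
```

Call:
jog_arm(
  increments=[
    {"dx": 0,"dy": 0,"dz": 0.3,"ax": 0,"ay": 0,"az": 0,"gripper": 1},
    {"dx": 0,"dy": 0,"dz": 0.7,"ax": 0,"ay": 0,"az": 0,"gripper": 1},
    {"dx": 0,"dy": 0,"dz": 0.8,"ax": 0,"ay": 0,"az": 0,"gripper": 1},
    {"dx": 0,"dy": 0,"dz": 0.8,"ax": 0,"ay": 0,"az": 0,"gripper": 1},
  ],
)

```text
time: 44.75
eef_pos: [0.6067, -0.1813, 0.3562]
tcp_rot: [0.718, 0.696, 0.001, 0.003]
contact_force: [-0.0, 0.1, 0.5]
opening: 1.0
finger_force: 0.0
```

```bash
python3 stack.py s5; python3 - <<'E'
from h import *
d=np.load("ws.npz");W,f=d["W"],d["f"];hsv=cv2.cvtColor(f,cv2.COLOR_BGR2HSV);H,S,V=[hsv[...,i].astype(int) for i in range(3)]
x,y,z=[W[...,i] for i in range(3)]
for nm,m in (("mark",(z>.06)&(z<.075)&(H>60)&(H<95)&(x<.55)),("pad",(z>.001)&(z<.008)&(S<40)&(V>190)&(x<.6)&(y<-.25)),("jar",(z>.05)&(z<.07)&(abs(y)<.06)&(V>150)),("ball",(H>5)&(H<18)&(S>170)&(z>.06)&(z<.12)&(y>-.06)),("base",(z>.018)&(z<.03)&(y>-.06)&(x>.56))):
    for q in comps(m,60):
        r,a=rect(W[q][:,:2]);print(nm,r.round(4),round(a,3),"mean",W[q].mean(0).round(3),W[q][:,2].max().round(3),q.sum())
E
python3 st.py
```

```text
b- x range [-0.033   0.0337] y strip -0.074 rel ang 0.005 ztop 0.0674
b0 none 0
b+ x range [-0.0324  0.0337] y strip 0.0702 rel ang 0.008 ztop 0.0673
m- x range [-0.0336  0.0332] y strip -0.0388 rel ang -0.004 ztop 0.1123
m+ x range [-0.0331  0.0341] y strip 0.0354 rel ang 0.004 ztop 0.1116
t x range [-0.0331  0.0339] y strip 0.0002 rel ang 0.012 ztop 0.1559
mark [ 0.4622 -0.3933  0.0356  0.0346] -1.409 mean [ 0.466 -0.392  0.067] 0.07 365
pad [ 0.4609 -0.3944  0.1423  0.1399] -1.288 mean [ 0.487 -0.389  0.004] 0.008 3816
jar [ 0.5338 -0.0105  0.0455  0.0445] 1.005 mean [ 0.534 -0.01   0.06 ] 0.062 1306
ball [ 0.5843 -0.0027  0.0243  0.0108] -0.01 mean [ 0.585 -0.003  0.099] 0.105 239
base [ 0.6222 -0.0037  0.0703  0.0501] -0.217 mean [ 0.625 -0.007  0.025] 0.03 1681
t 44.8 eef [ 0.6059 -0.1809  0.353 ] th -0.031 F [ 0.9 -0.7 -0.7] op 1.002
```

View pics/s5.png

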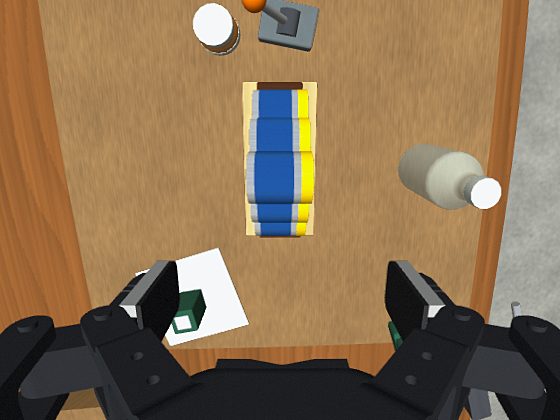

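The pyramid is complete: the top tin at (280,178) has its top at z 0.156, as it should. The marker stands upright on the pad at (185,315). The lever ball is at (255,3) beside the jar at (213,28). Next I'll shut the gripper and move behind the lever ball.

Call:
jog_arm(
  increments=[
    {"dx": -0.2,"dy": 0.4,"dz": 0,"ax": 0,"ay": 0,"az": -0.04,"gripper": -1},
    {"dx": -0.4,"dy": 0.8,"dz": 0,"ax": 0,"ay": 0,"az": -0.08,"gripper": -1},
    {"dx": -0.47,"dy": 1,"dz": 0,"ax": 0,"ay": 0,"az": -0.12,"gripper": -1},
    {"dx": -0.47,"dy": 1,"dz": 0,"ax": 0,"ay": 0,"az": -0.12,"gripper": -1},
  ],
)

```text
time: 45.2
eef_pos: [0.5473, -0.0574, 0.3497]
tcp_rot: [0.779, 0.627, -0.001, -0.002]
contact_force: [0.8, -0.4, -0.3]
opening: 0.328
finger_force: 0.0
```

Call:
jog_arm(
  increments=[
    {"dx": 0,"dy": 0.3,"dz": 0,"ax": 0,"ay": 0,"az": 0,"gripper": -1},
    {"dx": 0,"dy": 0.6,"dz": -0.3,"ax": 0,"ay": 0,"az": 0,"gripper": -1},
    {"dx": 0,"dy": 0.6,"dz": -0.7,"ax": 0,"ay": 0,"az": 0,"gripper": -1},
    {"dx": 0,"dy": 0.6,"dz": -0.9,"ax": 0,"ay": 0,"az": 0,"gripper": -1},
    {"dx": 0,"dy": 0.6,"dz": -0.9,"ax": 0,"ay": 0,"az": 0,"gripper": -1},
    {"dx": 0,"dy": 0.6,"dz": -0.9,"ax": 0,"ay": 0,"az": 0,"gripper": -1},
  ],
)

```text
time: 45.8
eef_pos: [0.5491, 0.0107, 0.2435]
tcp_rot: [0.78, 0.625, -0.001, -0.001]
contact_force: [0.6, -0.4, 0.9]
opening: 0.003
finger_force: 0.0
```

```bash
cat > mk.py <<'E'
from h import *
c=cam("scene");W=cloud(c);f=c["frame"];cv2.imwrite("pics/mk.png",f);hsv=cv2.cvtColor(f,cv2.COLOR_BGR2HSV);H,S,V=[hsv[...,i].astype(int) for i in range(3)]
x,y,z=[W[...,i] for i in range(3)]
for nm,m in (("green",(H>60)&(H<95)&(S>80)&(z>.006)&(z<.1)&(x<.65)&(y<-.05)),("red",((H<8)|(H>172))&(S>120)&(z>.02)&(z<.1)&(x<.7)&(x>.55)&(y<.3)),("jar",(S<60)&(V>150)&(z>.052)&(z<.07)&(abs(y)<.06)&(x<.58)),("ball",(H>5)&(H<18)&(S>170)&(z>.07)&(z<.13)&(abs(y)<.06))):
    for q in comps(m,8): print(nm,W[q].mean(0).round(4),W[q].min(0).round(3),W[q].max(0).round(3),q.sum())
E
python3 mk.py; python3 st.py
```

```text
green [ 0.4714 -0.3839  0.0428] [ 0.449 -0.406  0.011] [ 0.484 -0.372  0.071] 203
red [0.6502 0.2263 0.0556] [0.622 0.185 0.02 ] [0.662 0.24  0.077] 325
jar [ 0.536  -0.0106  0.0588] [ 0.514 -0.034  0.053] [0.557 0.012 0.064] 200
ball [0.5925 0.008  0.0968] [ 0.582 -0.003  0.089] [0.597 0.016 0.103] 27
t 45.85 eef [0.55   0.0105 0.2454] th -0.219 F [-0.2  0.2  1. ] op -0.0
```

View pics/mk.png

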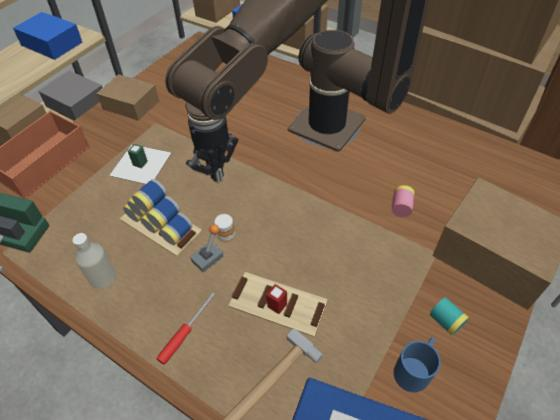

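The scene view shows the pyramid at (160,212), the green marker on the pad at (138,157), the red marker at (277,298), the jar at (224,228) and the ball at (213,230), all in place. I'll lower the gripper and push the lever.

Call:
jog_arm(
  increments=[
    {"dx": -0.02,"dy": 0.01,"dz": -0.3,"ax": 0,"ay": 0,"az": 0,"gripper": -1},
    {"dx": -0.02,"dy": 0.01,"dz": -0.6,"ax": 0,"ay": 0,"az": 0,"gripper": -1},
    {"dx": -0.02,"dy": 0.01,"dz": -0.9,"ax": 0,"ay": 0,"az": 0,"gripper": -1},
    {"dx": -0.02,"dy": 0.01,"dz": -1,"ax": 0,"ay": 0,"az": 0,"gripper": -1},
    {"dx": -0.02,"dy": 0.01,"dz": -1,"ax": 0,"ay": 0,"az": 0,"gripper": -1},
    {"dx": -0.02,"dy": 0.01,"dz": -1,"ax": 0,"ay": 0,"az": 0,"gripper": -1},
  ],
)

```text
time: 46.45
eef_pos: [0.5488, 0.0119, 0.1274]
tcp_rot: [0.78, 0.626, 0.001, 0.002]
contact_force: [-0.5, -0.0, 0.2]
opening: -0.001
finger_force: 0.0
```

```bash
python3 st.py
```

```text
t 46.45 eef [0.5488 0.0119 0.1274] th -0.219 F [-0.5 -0.   0.2] op -0.001
```

Call:
jog_arm(
  increments=[
    {"dx": 0,"dy": 0,"dz": -0.1,"ax": 0,"ay": 0,"az": 0,"gripper": -1},
    {"dx": 0,"dy": 0,"dz": -0.175,"ax": 0,"ay": 0,"az": 0,"gripper": -1},
    {"dx": 0,"dy": 0,"dz": -0.175,"ax": 0,"ay": 0,"az": 0,"gripper": -1},
  ],
)

```text
time: 46.75
eef_pos: [0.546, 0.0125, 0.1026]
tcp_rot: [0.78, 0.626, -0.001, -0.001]
contact_force: [-0.7, 1.1, -0.3]
opening: 0.001
finger_force: 0.0
```

Call:
jog_arm(
  increments=[
    {"dx": 0.09,"dy": -0.02,"dz": 0,"ax": 0,"ay": 0,"az": 0,"gripper": -1},
    {"dx": 0.18,"dy": -0.04,"dz": 0,"ax": 0,"ay": 0,"az": 0,"gripper": -1},
    {"dx": 0.27,"dy": -0.06,"dz": 0,"ax": 0,"ay": 0,"az": 0,"gripper": -1},
    {"dx": 0.36,"dy": -0.08,"dz": 0,"ax": 0,"ay": 0,"az": 0,"gripper": -1},
    {"dx": 0.45,"dy": -0.1,"dz": 0,"ax": 0,"ay": 0,"az": 0,"gripper": -1},
    {"dx": 0.54,"dy": -0.12,"dz": 0,"ax": 0,"ay": 0,"az": 0,"gripper": -1},
    {"dx": 0.62,"dy": -0.14,"dz": 0,"ax": 0,"ay": 0,"az": 0,"gripper": -1},
    {"dx": 0.68,"dy": -0.15,"dz": 0,"ax": 0,"ay": 0,"az": 0,"gripper": -1},
    {"dx": 0.7,"dy": -0.155,"dz": 0,"ax": 0,"ay": 0,"az": 0,"gripper": -1},
    {"dx": 0.7,"dy": -0.155,"dz": 0,"ax": 0,"ay": 0,"az": 0,"gripper": -1},
  ],
)

```text
time: 47.75
eef_pos: [0.64, -0.0082, 0.1125]
tcp_rot: [0.78, 0.625, 0.007, 0.008]
contact_force: [4.4, -0.8, 13.7]
opening: -0.005
finger_force: 7.4
```

```bash
python3 st.py; python3 mk.py
```

```text
t 47.75 eef [ 0.64   -0.0082  0.1125] th -0.219 F [ 4.4 -0.8 13.7] op -0.005
green [ 0.4734 -0.384   0.0449] [ 0.45  -0.406  0.011] [ 0.484 -0.372  0.073] 184
red [0.6505 0.2263 0.0558] [0.621 0.185 0.02 ] [0.662 0.24  0.079] 323
jar [ 0.5366 -0.0108  0.0587] [ 0.514 -0.034  0.053] [0.557 0.012 0.063] 206
ball [ 0.6539 -0.007   0.1034] [ 0.645 -0.018  0.096] [0.658 0.003 0.11 ] 26
```

```bash
python3 - <<'E'
import cv2
f=cv2.imread("pics/mk.png");cv2.imwrite("pics/crop1.png",cv2.resize(f[170:290,130:290],None,fx=5,fy=5,interpolation=cv2.INTER_CUBIC))
E
```

```text
(no output)
```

View pics/crop1.png

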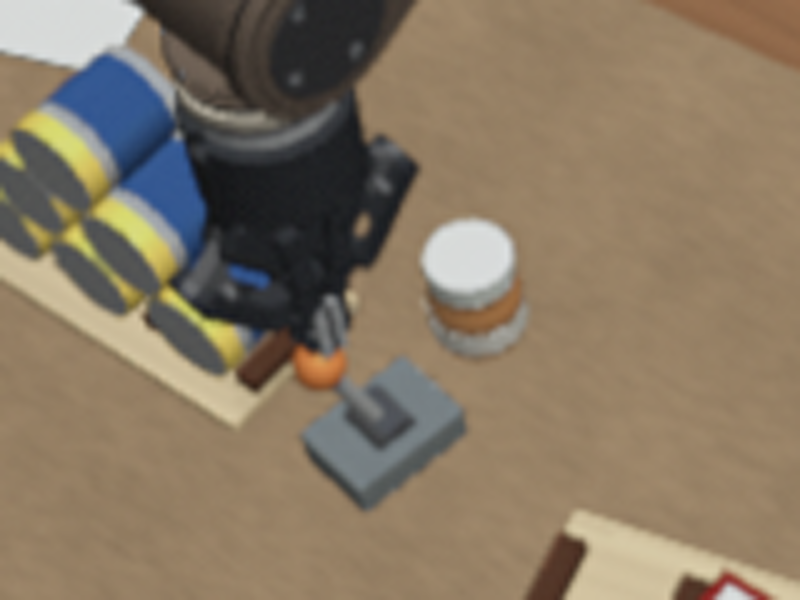

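The crop shows the fingertips riding over the robot side of the orange ball (320,367), with the lever only partly over. I'll back off, go lower and push again.

Call:
jog_arm(
  increments=[
    {"dx": -0.1,"dy": 0.02,"dz": 0,"ax": 0,"ay": 0,"az": 0,"gripper": -1},
    {"dx": -0.25,"dy": 0.055,"dz": 0,"ax": 0,"ay": 0,"az": 0,"gripper": -1},
    {"dx": -0.38,"dy": 0.08,"dz": 0,"ax": 0,"ay": 0,"az": 0,"gripper": -1},
    {"dx": -0.38,"dy": 0.08,"dz": 0,"ax": 0,"ay": 0,"az": 0,"gripper": -1},
    {"dx": -0.38,"dy": 0.08,"dz": -0.07,"ax": 0,"ay": 0,"az": 0,"gripper": -1},
    {"dx": -0.38,"dy": 0.08,"dz": -0.14,"ax": 0,"ay": 0,"az": 0,"gripper": -1},
    {"dx": -0.38,"dy": 0.08,"dz": -0.14,"ax": 0,"ay": 0,"az": 0,"gripper": -1},
  ],
)

```text
time: 48.5
eef_pos: [0.6019, 0.0004, 0.1125]
tcp_rot: [0.78, 0.626, 0.012, 0.014]
contact_force: [-12.7, 0.0, 68.9]
opening: 0.002
finger_force: 34.7
```

```bash
python3 st.py; python3 mk.py|tail -1
```

```text
t 48.5 eef [6.019e-01 4.000e-04 1.125e-01] th -0.218 F [-12.7   0.   68.9] op 0.002
ball [0.6197 0.0033 0.106 ] [ 0.609 -0.006  0.101] [0.625 0.01  0.113] 24
```

Call:
jog_arm(
  increments=[
    {"dx": 0,"dy": 0,"dz": 0.1,"ax": 0,"ay": 0,"az": 0,"gripper": -1},
    {"dx": 0,"dy": 0,"dz": 0.25,"ax": 0,"ay": 0,"az": 0,"gripper": -1},
    {"dx": 0,"dy": 0,"dz": 0.5,"ax": 0,"ay": 0,"az": 0,"gripper": -1},
    {"dx": 0,"dy": 0,"dz": 0.8,"ax": 0,"ay": 0,"az": 0,"gripper": -1},
    {"dx": 0,"dy": 0,"dz": 1,"ax": 0,"ay": 0,"az": 0,"gripper": -1},
    {"dx": 0,"dy": 0,"dz": 1,"ax": 0,"ay": 0,"az": 0,"gripper": -1},
  ],
)

```text
time: 49.15
eef_pos: [0.5891, 0.0027, 0.2129]
tcp_rot: [0.78, 0.626, 0.004, 0.004]
contact_force: [-0.5, -1.2, 0.8]
opening: -0.001
finger_force: 0.0
```

Call:
jog_arm(
  increments=[
    {"dx": -0.1,"dy": 0.02,"dz": 0,"ax": 0,"ay": 0,"az": 0.09,"gripper": -1},
    {"dx": -0.2,"dy": 0.04,"dz": 0,"ax": 0,"ay": 0,"az": 0.18,"gripper": -1},
    {"dx": -0.3,"dy": 0.06,"dz": 0,"ax": 0,"ay": 0,"az": 0.27,"gripper": -1},
    {"dx": -0.4,"dy": 0.08,"dz": 0,"ax": 0,"ay": 0,"az": 0.36,"gripper": -1},
    {"dx": -0.4,"dy": 0.08,"dz": 0,"ax": 0,"ay": 0,"az": 0.45,"gripper": -1},
    {"dx": -0.4,"dy": 0.08,"dz": 0,"ax": 0,"ay": 0,"az": 0.54,"gripper": -1},
    {"dx": -0.4,"dy": 0.08,"dz": 0,"ax": 0,"ay": 0,"az": 0.63,"gripper": -1},
    {"dx": -0.4,"dy": 0.08,"dz": 0,"ax": 0,"ay": 0,"az": 0.72,"gripper": -1},
    {"dx": -0.4,"dy": 0.08,"dz": 0,"ax": 0,"ay": 0,"az": 0.81,"gripper": -1},
    {"dx": -0.4,"dy": 0.08,"dz": 0,"ax": 0,"ay": 0,"az": 0.9,"gripper": -1},
  ],
)

```text
time: 50.15
eef_pos: [0.5375, 0.0129, 0.2059]
tcp_rot: [0.184, 0.983, -0.0, -0.001]
contact_force: [-0.4, 0.2, -1.1]
opening: 0.002
finger_force: 0.0
```

Call:
jog_arm(
  increments=[
    {"dx": 0,"dy": 0,"dz": 0,"ax": 0,"ay": 0,"az": 0.09,"gripper": -1},
    {"dx": 0,"dy": 0,"dz": 0,"ax": 0,"ay": 0,"az": 0.09,"gripper": -1},
    {"dx": 0,"dy": 0,"dz": 0,"ax": 0,"ay": 0,"az": 0.09,"gripper": -1},
  ],
)

```text
time: 50.45
eef_pos: [0.5374, 0.0129, 0.2063]
tcp_rot: [0.119, 0.993, 0.0, -0.001]
contact_force: [0.2, -1.2, -0.1]
opening: 0.002
finger_force: 0.0
```

```bash
python3 st.py; python3 mk.py; python3 - <<'E'
from h import *
c=cam("wrist");cv2.imwrite("pics/w9.png",c["frame"]);W=cloud(c);hsv=cv2.cvtColor(c["frame"],cv2.COLOR_BGR2HSV);H,S=hsv[...,0],hsv[...,1]
z=W[...,2];m=(H>5)&(H<18)&(S>170)&(z>.07)&(z<.13)
if m.sum()>20: print("ball wrist",W[m].mean(0),W[m].min(0),W[m].max(0))
E
```

```text
t 50.45 eef [0.5374 0.0129 0.2063] th 1.333 F [ 0.2 -1.2 -0.1] op 0.002
green [ 0.4716 -0.3836  0.043 ] [ 0.449 -0.405  0.01 ] [ 0.485 -0.372  0.072] 204
red [0.6506 0.2265 0.0556] [0.621 0.186 0.02 ] [0.662 0.24  0.08 ] 326
jar [ 0.5366 -0.0109  0.059 ] [ 0.515 -0.035  0.053] [0.558 0.013 0.065] 203
ball [0.6151 0.003  0.1049] [ 0.607 -0.006  0.097] [0.62  0.01  0.115] 27
```

View pics/w9.png

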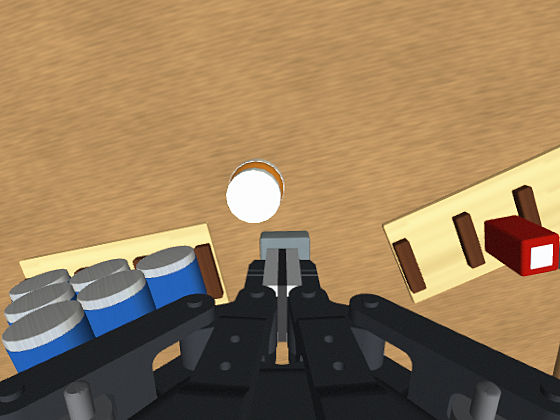

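The stack (110,300), jar (255,190) and red marker (525,245) are undisturbed. The gripper's linkages lie across the push line now, so the flat pad side can push the ball.

Call:
jog_arm(
  increments=[
    {"dx": 0.05,"dy": 0,"dz": -0.3,"ax": 0,"ay": 0,"az": 0,"gripper": -1},
    {"dx": 0.08,"dy": -0.01,"dz": -0.6,"ax": 0,"ay": 0,"az": 0,"gripper": -1},
    {"dx": 0.08,"dy": -0.01,"dz": -0.8,"ax": 0,"ay": 0,"az": 0,"gripper": -1},
    {"dx": 0.08,"dy": -0.01,"dz": -0.86,"ax": 0,"ay": 0,"az": 0,"gripper": -1},
    {"dx": 0.08,"dy": -0.01,"dz": -0.86,"ax": 0,"ay": 0,"az": 0,"gripper": -1},
    {"dx": 0.08,"dy": -0.01,"dz": -0.86,"ax": 0,"ay": 0,"az": 0,"gripper": -1},
  ],
)

```text
time: 51.15
eef_pos: [0.548, 0.0116, 0.1053]
tcp_rot: [0.117, 0.993, -0.0, 0.001]
contact_force: [0.2, -0.2, -0.3]
opening: 0.003
finger_force: 0.0
```

Call:
jog_arm(
  increments=[
    {"dx": 0.1,"dy": -0.02,"dz": 0,"ax": 0,"ay": 0,"az": 0,"gripper": -1},
    {"dx": 0.2,"dy": -0.04,"dz": 0,"ax": 0,"ay": 0,"az": 0,"gripper": -1},
    {"dx": 0.3,"dy": -0.06,"dz": 0,"ax": 0,"ay": 0,"az": 0,"gripper": -1},
    {"dx": 0.4,"dy": -0.085,"dz": 0,"ax": 0,"ay": 0,"az": 0,"gripper": -1},
    {"dx": 0.5,"dy": -0.11,"dz": 0,"ax": 0,"ay": 0,"az": 0,"gripper": -1},
    {"dx": 0.5,"dy": -0.11,"dz": 0,"ax": 0,"ay": 0,"az": 0,"gripper": -1},
  ],
)

```text
time: 51.75
eef_pos: [0.6088, -0.0021, 0.104]
tcp_rot: [0.117, 0.993, -0.0, 0.001]
contact_force: [-0.8, -0.4, -0.9]
opening: 0.001
finger_force: 0.0
```

```bash
python3 st.py; python3 mk.py|tail -2
```

```text
t 51.75 eef [ 0.6088 -0.0021  0.104 ] th 1.336 F [-0.8 -0.4 -0.9] op 0.001
jar [ 0.5343 -0.0076  0.0586] [ 0.513 -0.033  0.052] [0.557 0.013 0.063] 169
ball [ 0.6398 -0.0048  0.1054] [ 0.629 -0.018  0.099] [0.646 0.003 0.114] 30
```

Call:
jog_arm(
  increments=[
    {"dx": 0.08,"dy": -0.018,"dz": 0,"ax": 0,"ay": 0,"az": 0,"gripper": -1},
    {"dx": 0.16,"dy": -0.035,"dz": 0,"ax": 0,"ay": 0,"az": 0,"gripper": -1},
    {"dx": 0.22,"dy": -0.048,"dz": 0,"ax": 0,"ay": 0,"az": 0,"gripper": -1},
    {"dx": 0.26,"dy": -0.057,"dz": 0,"ax": 0,"ay": 0,"az": 0,"gripper": -1},
    {"dx": 0.28,"dy": -0.06,"dz": 0,"ax": 0,"ay": 0,"az": 0,"gripper": -1},
    {"dx": 0.28,"dy": -0.06,"dz": 0,"ax": 0,"ay": 0,"az": 0,"gripper": -1},
  ],
)

```text
time: 52.4
eef_pos: [0.641, -0.0087, 0.1039]
tcp_rot: [0.117, 0.993, -0.0, 0.0]
contact_force: [0.2, 0.1, -0.4]
opening: 0.001
finger_force: 0.0
```

```bash
python3 st.py; python3 mk.py|tail -1
```

```text
t 52.4 eef [ 0.641  -0.0087  0.1039] th 1.336 F [ 0.2  0.1 -0.4] op 0.001
ball [ 0.6661 -0.0105  0.0985] [ 0.656 -0.021  0.091] [ 0.672 -0.     0.106] 31
```

Call:
jog_arm(
  increments=[
    {"dx": 0.03,"dy": -0.006,"dz": 0,"ax": 0,"ay": 0,"az": 0,"gripper": -1},
    {"dx": 0.05,"dy": -0.01,"dz": 0,"ax": 0,"ay": 0,"az": 0,"gripper": -1},
    {"dx": 0.05,"dy": -0.01,"dz": 0,"ax": 0,"ay": 0,"az": 0,"gripper": -1},
    {"dx": 0.05,"dy": -0.01,"dz": 0,"ax": 0,"ay": 0,"az": 0,"gripper": -1},
  ],
)

```text
time: 52.85
eef_pos: [0.6434, -0.009, 0.1036]
tcp_rot: [0.117, 0.993, 0.0, -0.005]
contact_force: [-9.6, 1.5, 5.0]
opening: -0.003
finger_force: 5.1
```

```bash
python3 st.py; python3 mk.py|tail -1
```

```text
t 52.85 eef [ 0.6434 -0.009   0.1036] th 1.337 F [-9.6  1.5  5. ] op -0.003
ball [ 0.667  -0.0102  0.098 ] [ 0.657 -0.023  0.092] [0.672 0.    0.107] 30
```

The lever is against its stop (10 N). Now I'll back off, lift clear and check.

Call:
jog_arm(
  increments=[
    {"dx": -0.1,"dy": 0.02,"dz": 0,"ax": 0,"ay": 0,"az": 0,"gripper": -1},
    {"dx": -0.25,"dy": 0.055,"dz": 0,"ax": 0,"ay": 0,"az": 0,"gripper": -1},
    {"dx": -0.3,"dy": 0.065,"dz": 0.05,"ax": 0,"ay": 0,"az": 0,"gripper": -1},
    {"dx": -0.3,"dy": 0.065,"dz": 0.3,"ax": 0,"ay": 0,"az": 0,"gripper": -1},
    {"dx": -0.3,"dy": 0.065,"dz": 0.7,"ax": 0,"ay": 0,"az": 0,"gripper": -1},
    {"dx": -0.3,"dy": 0.065,"dz": 1,"ax": 0,"ay": 0,"az": 0,"gripper": -1},
    {"dx": -0.3,"dy": 0.065,"dz": 1,"ax": 0,"ay": 0,"az": 0,"gripper": -1},
  ],
)

```text
time: 53.6
eef_pos: [0.6148, -0.0027, 0.2328]
tcp_rot: [0.117, 0.993, -0.0, 0.008]
contact_force: [1.5, -0.2, 0.9]
opening: 0.004
finger_force: 0.0
```

Call:
jog_arm(
  increments=[
    {"dx": -0.3,"dy": 0.2,"dz": 0.4,"ax": 0,"ay": 0,"az": 0,"gripper": -1},
    {"dx": -0.6,"dy": 0.4,"dz": 0.8,"ax": 0,"ay": 0,"az": 0,"gripper": -1},
    {"dx": -0.8,"dy": 0.4,"dz": 1,"ax": 0,"ay": 0,"az": 0,"gripper": -1},
    {"dx": -0.8,"dy": 0.4,"dz": 1,"ax": 0,"ay": 0,"az": 0,"gripper": -1},
    {"dx": -0.8,"dy": 0.4,"dz": 1,"ax": 0,"ay": 0,"az": 0,"gripper": -1},
  ],
)

```text
time: 54.1
eef_pos: [0.5148, 0.0462, 0.3463]
tcp_rot: [0.117, 0.993, -0.0, 0.003]
contact_force: [-0.9, -0.9, -1.1]
opening: -0.003
finger_force: 0.0
```

```bash
python3 st.py; python3 mk.py; python3 - <<'E'
import cv2
f=cv2.imread("pics/mk.png");cv2.imwrite("pics/crop2.png",cv2.resize(f[130:330,90:340],None,fx=3,fy=3,interpolation=cv2.INTER_CUBIC))
E
```

```text
t 54.1 eef [0.5148 0.0462 0.3463] th 1.337 F [-0.9 -0.9 -1.1] op -0.003
green [ 0.4715 -0.3837  0.0428] [ 0.448 -0.405  0.011] [ 0.484 -0.371  0.071] 202
red [0.6504 0.2264 0.0557] [0.622 0.186 0.02 ] [0.662 0.24  0.078] 326
jar [ 0.5364 -0.0109  0.0589] [ 0.514 -0.036  0.052] [0.558 0.01  0.064] 204
ball [ 0.6663 -0.0105  0.0979] [ 0.657 -0.025  0.092] [ 0.673 -0.001  0.106] 33
```

View pics/crop2.png

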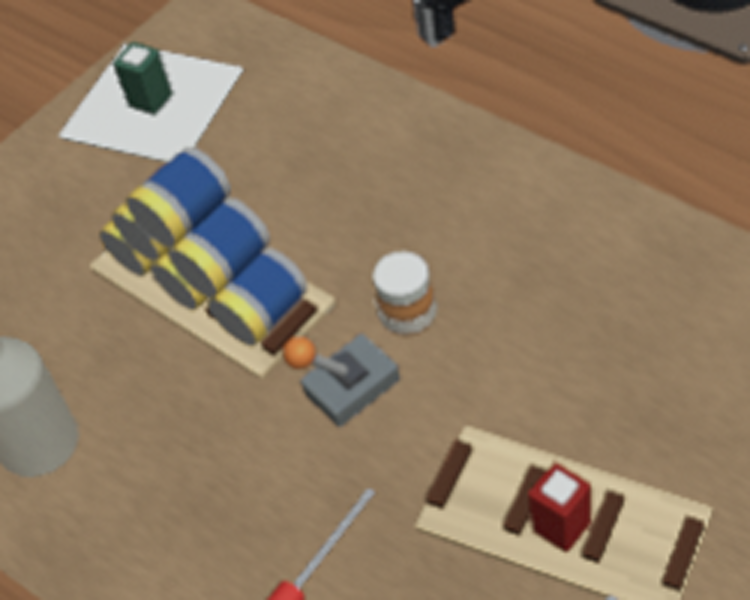

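The stack stands at (190,240), the green marker is on the pad at (145,78), the ball at (300,352) is at its far stop, and the jar (403,290) and red marker (558,505) are unmoved.

```bash
python3 -c "
from h import *
print(job.sign_off())"
```

```text
the job is handed in; nothing more can be done
None
```

The job is handed in: all six tins stand as a pyramid in the right cradle, the green marker is on the pad, and the lever is fully over; a first push slid off the ball (69 N on the wrist) and had to be redone, but the red marker and jar did not move.

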